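# Fetch the wafer pack from behind the display

### The arm

A 7-joint arm with a two-finger parallel gripper is mounted at the origin on a cart in front of the work surface, level with it; the furniture and walls round the work are solid. World frame = base frame: x ahead of the robot, y to its left, z up, the work surface at z = 0. Lengths are in m, angles in rad, forces in N, time in s.
With the tool pointing down it reaches from about 0.4 to 0.85 m from the base axis. Payload 4.5 kg.
Tool frame: the origin (TCP) lies midway between the tips of the shut fingers; the grasp point (between the pads) lies 19 mm behind it; z points along the fingers, y is the line along which they close (so a half turn about z gives the same grasp; the last joint's range is limited). The gripper opens to 88 mm and grips with 3 to 60 N. Pads are 18 mm wide; open, the fingers measure 123 mm over their backs; the gripper's body (75 mm by 187 mm) begins 45 mm behind the grasp point.
Start: joints at [1.175, 0.689, -0.195, 1.565, 0.157, 0.902, -0.215], TCP at [0.26, -0.568, 0.21] pointing down, gripper open.
Joint ranges: [-3.01, 3.01], [-0.46, 2.08], [-1.47, 1.51], [0.13, 2.56], [-1, 4.14], [0.04, 2.09], [-2.66, 2.66]. Speed limits (rad/s): [2.57, 2.57, 3.14, 3.14, 3.14, 3.14, 3.14].

### API

Orientations are given as a unit quaternion [x, y, z, w].
In Python, from plant import get_state, viewer, workorder gives the robot as it stands. The module is installed in compiled form; this text tells all that it offers.
- The arm moves only by the tool step_arm, never from a script. Its argument "motion" is a list of rows, each an object of numbers: "wx", "wy", "wz": the turn, a rotation vector about the tool's x, y, z each as a share of 180 degrees, from -1 to 1; "dx", "dy", "dz": the shift along the tool's x, y, z each as a share of 8 cm, from -1 to 1; "claw": the finger opening in mm, from 0 to 88.1. A call has 1 to 8 rows; each row is the pose to reach, as a shift and turn from the pose commanded when the call began, along the tool's axes at that moment, turning the shorter way round; what a row does not reach only later rows make up. A row lasts 1/10 s, in which the tool goes at most 50 mm and 8.59 degrees, less where a joint would pass 70% of its speed; a pose out of reach is approached as far as the arm can. A call with a number of a shift or a turn outside -1 to 1 is refused whole. A call with a gripper value outside its range is refused whole. The fingers move at their own pace and stop on an object; "force" is the grip in N (left out, the last holds). Time passes only in rows, so rows that repeat a pose let the fingers close. It gives the time, the measured TCP pose, the force, the opening and the grip force at its end, in the units of the state.
- get_state(): the state, without advancing time (a new reading comes with each control period).
- viewer.snapshot(name): name is "scene" or "side" or "wrist"; returns (picture, depth): 384x512x3 uint8, red, green, blue; 384x512 float32, m along the optical axis (not along the pixel's ray), 0 where there is no reading.
- viewer.calibration(name): a dict with "vfov" (degrees; the focal length in pixels is half the picture's height over the tangent of half this angle, whatever the lens; pixels are square), "cx", "cy" (the principal point, pixels), "extrinsics" (4x4, takes a point from camera to world coordinates). Camera axes: x right, y down, z forward; pixel columns grow to the right and rows downward; lengths in m; the calibration is good to about 2 mm. The wrist camera is an equidistant fisheye: a pixel r from the principal point sees the ray r / f radians off the axis. A picture is of the moment at which its call begins: read the wrist's pose just before it. calibration takes no time and is no camera call; for the wrist camera it gives the pose at the moment of the call.
- workorder.finish_job(): hands the job in; it is judged then, once.
The state is a dict: "clock": time; "q": joint angles; "qd": joint speeds; "joint_torque": joint torques, N m; "tool_pos": TCP position; "eef_rot": TCP orientation; "contact_force": force on the tool from outside, world axes, zero at the start; "moment": the same for the moment, N m; "opening": opening from 0.0 (shut) to 1.0 (fully open); "finger_force": force on a finger pad.
Only numpy, scipy, OpenCV 4.12 (cv2) and the standard library are available. Lean on these libraries where they do the work, as an engineer would, in place of code of your own. Each camera call takes 0.05 s, during which the arm holds its last target. There are 200 camera calls.

### The job

A customer wants the flat wafer pack that lies at the back of the display board: first stand both the cocoa tin and the ribbon spool aside, upright on the cork mat, then lay the pack flat, picture side up and lengthwise, in the middle of the shallow metal order tray. With the pack in the tray, put the tin and the spool back upright on the display board, each centred on the very spot where it stood at first. Leave the price card and the chocolate bar beyond the board where they are, and never tip anything over.

Things in the scene. Friction and masses are not known exactly. Their poses are not given: they have to be found in the camera images.
- tin_center (a point): Cocoa tin: upright round tin with a cream lid, 64 mm across the lid, 62 mm across the body, 64 mm high, 0.12 kg. The point is its centre, half-way up; z is up. It stands on one of the two felt spots of the board (front or side, varying).
- spool_center (a point): Ribbon spool: flat round spool lying on its end face, 53 mm across, 22 mm high, 0.035 kg; its small hole is solid to the gripper. The point is its centre, half-way up; z is its axis, up. It stands on the other felt spot.
- pack_center (a point): Wafer pack: flat rectangular pack, 46 mm (x) by 96 mm (y) by 22 mm (z, up), 0.06 kg, lying at the back of the display board, long side along the board's y. The point is its centre, half-way up. Grip it across the 46 mm side. The thing on the front spot stands about 4 to 13 mm in front of it.
- display_board: Fixed dark wooden board, 160 mm (x, towards the back) by 200 mm (y) by 12 mm thick; origin at the centre of its underside, z up, top 12 mm above the origin. Its brass strip is on the -x edge, towards the robot.
- front_spot (a point): Centre, on the board's top surface, of the round grey felt pad (68 mm across, flush) right in front of the pack; axes as the board's.
- side_spot (a point): Centre, on the board's top surface, of the second felt pad, 72 mm from the front spot along the board's +y and clear of the end of the pack: what stands here can be gripped along the board's x. What stands here blocks a grip of the front thing along y until it is moved.
- cork_mat: Fixed cork mat, 200 mm (x) by 110 mm (y) by 4 mm thick: the side area. Origin at the centre of its underside. It lies to the left or the right of the board.
- order_tray: Fixed shallow metal tray, 170 mm (x) by 140 mm (y) outside, walls 4 mm thick and 14 mm high, floor 4 mm thick; origin at the centre of its underside. Lengthwise means the pack's long side along the tray's x, either way round. It lies on the other side of the board from the mat.
- price_card_2: Price card in a small foot, 19 x 68 x 49 mm, beyond the board: leave alone. Origin at the centre of its underside.
- choc_bar_5: Flat wrapped chocolate bar, 27 x 92 x 9 mm, beyond the board to the left, nearest the robot of a group of five: leave alone. Origin at the centre of its underside.
Not all that is in view belongs to the job. Of the things that look like the part that bears tin_center, the largest one is meant.

How it is judged:
On the way, in this order (a step that is already met when the one before it is completed fails the run):
1. the tin and the spool both stand upright on the cork mat, released (x of tin_center in the frame of cork_mat between -0.085 and 0.085 m and y of tin_center in the frame of cork_mat between -0.045 and 0.045 m and z of tin_center in the frame of cork_mat between 0.028 and 0.044 m and angle between each of tin_center, spool_center's own z axis and vertical below 0.15 rad and linear speed of each of cocoa_tin, ribbon_spool below 0.03 m/s and contact force between the fingers and cocoa_tin below 0.3 N and x of spool_center in the frame of cork_mat between -0.085 and 0.085 m and y of spool_center in the frame of cork_mat between -0.045 and 0.045 m and z of spool_center in the frame of cork_mat between 0.007 and 0.023 m and contact force between the fingers and ribbon_spool below 0.3 N), for 0.2 s.
2. the pack lies in the order tray, released, while the tin and the spool still stand on the mat (all of step 1 and x of pack_center in the frame of order_tray between -0.025 and 0.025 m and y of pack_center in the frame of order_tray between -0.025 and 0.025 m and z of pack_center in the frame of order_tray between 0.009 and 0.022 m and angle between pack_center's own z axis and vertical below 0.1 rad and angle between the y axis of pack_center and the x axis of order_tray, either way round below 0.3 rad and contact force between the fingers and wafer_pack below 0.3 N), for 0.2 s.
At the end, for the whole second after the job is handed in: The pack lies flat and upright way up in the order tray, its centre within 25 mm of the tray's centre along each tray axis and its long side within 0.3 rad of the tray's x; the tin and the spool stand upright, each within 14 mm of where it stood at the start; all is released and at rest (x of pack_center in the frame of order_tray between -0.025 and 0.025 m and y of pack_center in the frame of order_tray between -0.025 and 0.025 m and z of pack_center in the frame of order_tray between 0.009 and 0.022 m and angle between each of pack_center, tin_center, spool_center's own z axis and vertical below 0.1 rad and angle between the y axis of pack_center and the x axis of order_tray, either way round below 0.3 rad and contact force between the fingers and wafer_pack below 0.3 N and distance of each of tin_center, spool_center from where it was at the start of the episode below 0.014 m and linear speed of each of cocoa_tin, ribbon_spool, wafer_pack below 0.02 m/s and contact force between the fingers and cocoa_tin below 0.3 N and contact force between the fingers and ribbon_spool below 0.3 N); the robot touches nothing.
It fails at once if the price card or the chocolate bar is shifted by more than 20 mm (distance of any of price_card_2, choc_bar_5 from where it was at the start of the episode above 0.02 m).
It fails at once if the tin, the spool or the pack is tipped over (angle between any of tin_center, spool_center, pack_center's own z axis and vertical above 0.8 rad).
It also fails if it takes over 120 s, if anything falls off the work surface, if the arm or the gripper's body presses on something with over 40 N, if the wrist force passes 120 N, or if a joint passes its speed limit or range.

## Working session

There is one attempt and no reset: what is moved stays moved. The work goes in short steps, Python scripts to look and compute and a tool call to move; the robot and the scene stay as the last step left them, time stands still between calls to the robot, and variables do not carry over. Pictures are saved under pics/ and viewed, at most 14 in all, crops included, and the job is handed in when it is done.

Besides the shell and the picture viewer there is one more tool, called after "Emit:" by a JSON object that holds its "op" and its "data". step_arm: Moves the arm, as the interface text tells. Shift numbers are shares of 8 cm and turn numbers shares of 180 degrees, none past 1 either way. Its arguments: {"type":"object","properties":{"motion":{"type":"array","items":{"type":"object","properties":{"wx":{"type":"number","minimum":-1,"maximum":1},"wy":{"type":"number","minimum":-1,"maximum":1},"wz":{"type":"number","minimum":-1,"maximum":1},"dx":{"type":"number","minimum":-1,"maximum":1},"dy":{"type":"number","minimum":-1,"maximum":1},"dz":{"type":"number","minimum":-1,"maximum":1},"claw":{"type":"number"}}}},"force":{"type":"number"}},"required":["motion"]}

```bash
mkdir -p pics; cat > h.py <<'E'
import numpy as np, cv2
from plant import get_state, viewer, workorder
def snap(name,fn):
    c=viewer.calibration(name); p,d=viewer.snapshot(name)
    np.savez(f'{fn}.npz',p=p,d=d,E=np.array(c['extrinsics']),v=c['vfov'],cx=c['cx'],cy=c['cy'],fish=name=='wrist')
    cv2.imwrite(f'pics/{fn}.png',p[:,:,::-1])
def load(fn): return dict(np.load(f'{fn}.npz'))
def ray(D,u,v):
    f=192/np.tan(np.radians(D['v'])/2); x=(u-D['cx'])/f; y=(v-D['cy'])/f
    if D['fish']:
        r=np.hypot(x,y)+1e-9; k=np.tan(r)/r; x,y=x*k,y*k
    return np.stack([x,y,np.ones_like(x)],-1)
def cloud(D):
    u,v=np.meshgrid(np.arange(512.),np.arange(384.))
    P=ray(D,u,v)*D['d'][...,None]
    W=P@D['E'][:3,:3].T+D['E'][:3,3]; W[D['d']<=0]=np.nan; return W
def onz(D,u,v,z):
    r=D['E'][:3,:3]@ray(D,np.float64(u),np.float64(v)); o=D['E'][:3,3]; return o+r*(z-o[2])/r[2]
E
python3 - <<'E'
from h import *
snap('scene','s0'); snap('side','d0'); print(get_state())
E
```

```text
{'clock': 0.1, 'q': array([ 1.17480675,  0.68989323, -0.1945144 ,  1.5662038 ,  0.15728979,
        0.90252917, -0.21509498]), 'qd': array([-0.00026239, -0.0008557 , -0.00013882, -0.00292061, -0.00049244,
        0.0019405 ,  0.00080005]), 'joint_torque': array([-3.66272492e-03, -5.28501964e+01, -1.27169084e+00, -1.53837472e+01,
       -5.25625795e-02,  1.97887392e-03,  3.51596520e-05]), 'tool_pos': array([ 0.26012757, -0.56762746,  0.20930409]), 'eef_rot': array([ 9.76991450e-01,  2.13276889e-01, -2.33075591e-04, -7.88425053e-04]), 'contact_force': array([0.10572986, 0.99744978, 0.40453167]), 'moment': array([0.03118144, 0.04416679, 0.04690556]), 'finger_force': 0.0, 'opening': 1.0026064166873603}
```

View pics/s0.png

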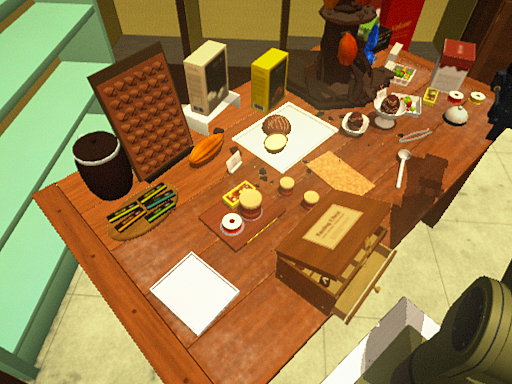

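View pics/d0.png

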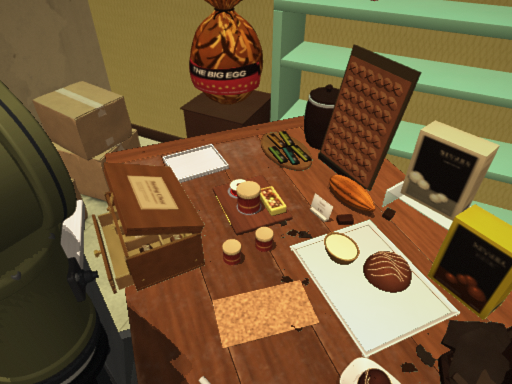

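The scene view shows the board at (243,213) with the pack at (238,192), a tin at (250,203) and the spool at (232,223). The cork mat is at (340,172) and the order tray at (195,290). There are three tin-like things, at (250,203), (287,185) and (311,199). The one on the board is the largest and stands on a felt spot, so it should be the one meant. I'll confirm it in a crop with depth measurements.

```bash
python3 - <<'E'
from h import *
D=load('s0'); 
a=cv2.resize(D['p'][165:255,185:335,::-1],None,fx=5,fy=5,interpolation=cv2.INTER_CUBIC)
cv2.imwrite('pics/c0.png',a)
D2=load('d0'); 
cv2.imwrite('pics/c1.png',cv2.resize(D2['p'][165:275,200:340,::-1],None,fx=5,fy=5,interpolation=cv2.INTER_CUBIC))
for nm in('s0','d0'):
    D=load(nm);W=cloud(D)
    for k,(u,v) in {'s0':dict(tin=(250,197),t2=(287,182),t3=(311,196),pack=(236,190),spool=(229,220),mat=(340,172),tray=(195,290),card=(235,160)),
      'd0':dict(tin=(248,188),t2=(232,245),t3=(264,233),pack=(275,200),spool=(237,183),mat=(265,312),tray=(195,163),card=(320,205))}[nm].items(): print(nm,k,W[v,u].round(3))
E
```

```text
s0 tin [ 0.582 -0.031  0.074]
s0 t2 [ 0.577 -0.169  0.041]
s0 t3 [ 0.492 -0.182  0.044]
s0 pack [ 0.655 -0.038  0.034]
s0 spool [0.587 0.041 0.027]
s0 mat [ 0.522 -0.354  0.002]
s0 tray [0.488 0.225 0.003]
s0 card [ 0.76  -0.118  0.027]
d0 tin [ 0.582 -0.035  0.076]
d0 t2 [ 0.496 -0.183  0.041]
d0 t3 [ 0.578 -0.173  0.044]
d0 pack [ 0.651 -0.057  0.034]
d0 spool [0.575 0.047 0.033]
d0 mat [ 0.519 -0.348  0.002]
d0 tray [0.487 0.226 0.003]
d0 card [ 0.761 -0.106  0.027]
```

View pics/c0.png

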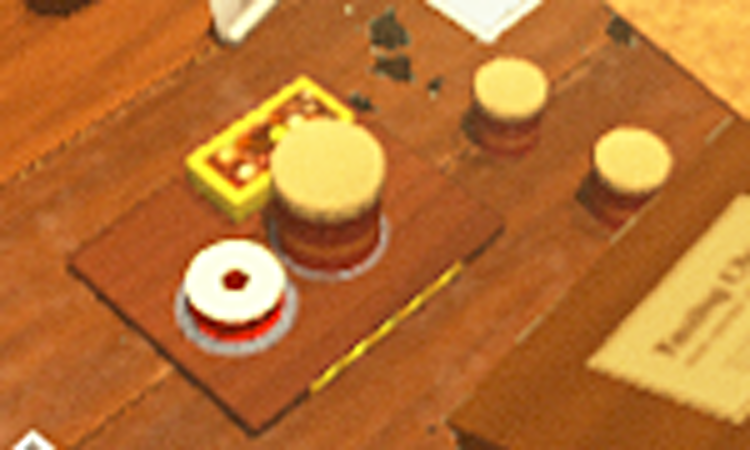

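View pics/c1.png

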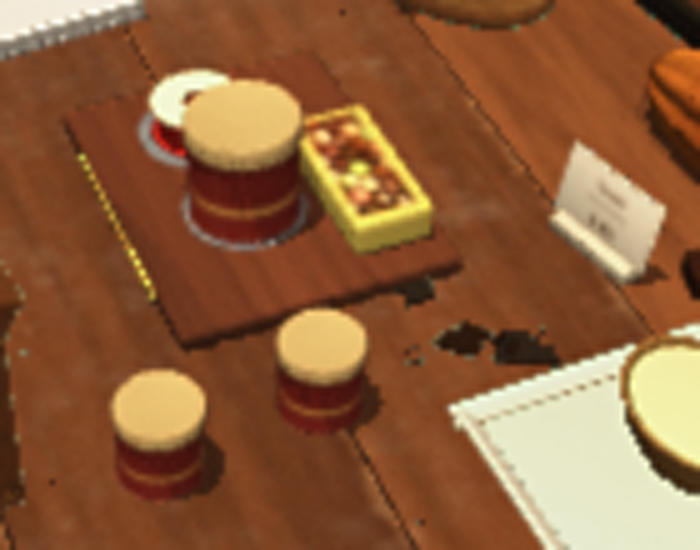

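The crops confirm it: the large tin, at (330,190) in the first crop, stands on the front felt spot touching close to the pack. The two table tins are clearly smaller. The spool at (235,290) is on the side spot. Next I'll fit the poses.

```bash
cat >> h.py <<'E'
def mask(W,x0,x1,y0,y1,z0,z1):
    return (W[...,0]>x0)&(W[...,0]<x1)&(W[...,1]>y0)&(W[...,1]<y1)&(W[...,2]>z0)&(W[...,2]<z1)
def rect(P):
    (c,s,a)=cv2.minAreaRect(P[:,:2].astype(np.float32)*1000); return np.round(c,1),np.round(s,1),round(a,1)
E
python3 - <<'E'
from h import *
for nm in('s0','d0'):
    D=load(nm);W=cloud(D); hsv=cv2.cvtColor(D['p'],cv2.COLOR_RGB2HSV)
    for k,b in dict(tin=(.53,.64,-.09,.02,.07,.085),spool=(.53,.64,.0,.1,.029,.042),pack=(.6,.70,-.12,.05,.029,.042),board=(.45,.75,-.18,.15,.009,.017),mat=(.4,.65,-.45,-.25,.0025,.0075),traytop=(.38,.6,.13,.34,.01,.018)).items():
        m=mask(W,*b)
        if k=='mat': m=mask(W,.38,.68,-.5,-.2,-.01,.012)&(hsv[...,0]<20)&(hsv[...,2]>170)
        if k=='traytop': m=mask(W,.35,.65,.1,.4,-.01,.025)&(hsv[...,1]<60)&(hsv[...,2]>90)
        # largest component
        n,l,st,_=cv2.connectedComponentsWithStats(m.astype(np.uint8)); 
        if n>1:
            i=1+st[1:,4].argmax(); P=W[l==i]
            print(nm,k,len(P),rect(P), np.round(P[:,2].mean(),4), (np.array(cv2.minEnclosingCircle(P[:,:2].astype(np.float32))[0])*1000).round(1))
    m=mask(W,.42,.6,-.2,.1,.0,.02)&(hsv[...,0]>22)&(hsv[...,0]<35)&(hsv[...,1]>150)&(hsv[...,2]>130)
    P=W[m]; print('brass',len(P),rect(P))
E
```

```text
s0 tin 338 (array([582.4, -29.5]), array([62.4, 61. ]), 39.0) 0.0739 [583.  -30.5]
s0 spool 231 (array([578.1,  41. ]), array([49.3, 52.5]), 50.8) 0.0333 [577.5  39.6]
s0 pack 311 (array([646.5, -39.4]), array([46.5, 96.5]), 4.3) 0.033 [645.1 -38.6]
s0 board 1746 (array([593.5, -10.3]), array([160.9, 199.4]), 4.0) 0.0114 [592.6 -10.4]
s0 mat 2758 (array([ 543.8, -349.5]), array([299.7, 269.8]), 89.7) 0.0004 [ 556.7 -349.6]
s0 traytop 3785 (array([487.5, 226.2]), array([171.1, 144.3]), 9.5) 0.0043 [485.9 227.5]
brass 26 (array([514.8, -14.2]), array([  3. , 101.6]), 4.8)
d0 tin 312 (array([583.4, -34.1]), array([62.9, 62. ]), 33.5) 0.0737 [583.6 -34.1]
d0 spool 88 (array([570.2,  45.5]), array([51.8, 30.8]), 42.9) 0.0331 [575.1  40.3]
d0 pack 383 (array([645.6, -42. ]), array([45.4, 96. ]), 3.8) 0.0328 [645.6 -41.6]
d0 board 1311 (array([594.2, -13.8]), array([160.1, 199.5]), 4.3) 0.0112 [594.9 -13. ]
d0 mat 4499 (array([ 518. , -345.8]), array([111.5, 199.9]), 87.1) 0.003 [ 517.4 -346.2]
d0 traytop 1471 (array([487.8, 226.5]), array([169.5, 145.3]), 9.8) 0.0043 [487.8 227.3]
brass 5 (array([515.1, -19.9]), array([  0.9, 100.9]), 4.0)
```

```bash
cat >> h.py <<'E'
from scipy.spatial.transform import Rotation as R
def plan(x,y,z,yaw=None):
    """yaw deg = direction of tool y (closing line). prints wz share, then total shift shares in (new) tool axes"""
    s=get_state(); Rm=R.from_quat(s['eef_rot']).as_matrix(); p=s['tool_pos']
    cy=np.degrees(np.arctan2(Rm[1,1],Rm[0,1])); turn=0
    # ideal vertical orientation at current/new yaw
    if yaw is not None: turn=-(((yaw-cy)+90)%180-90)   # about tool z (down)
    yn=np.radians(cy-turn); ty=np.array([np.cos(yn),np.sin(yn),0]); tz=np.array([0,0,-1.]); tx=np.cross(ty,tz)
    d=np.array([x,y,z])-p
    sh=np.array([d@tx,d@ty,d@tz])/.08; n=int(np.ceil(abs(sh).max()))
    print('t%.1f pos'%s['clock'],p.round(4),'yaw %.1f tilt %.2f'%(cy,np.degrees(np.arccos(-Rm[2,2]))),'q1 %.2f q7 %.2f'%(s['q'][0],s['q'][6]),'open %.1f'%(s['opening']*88),'ff %.1f'%s['finger_force'])
    print('wz %.3f (%.1fdeg)'%(turn/180,turn),' shift total',sh.round(3),' n',n,' per call',(sh/max(n,1)).round(3))
E
python3 - <<'E'
from h import *
W=np.concatenate([cloud(load(n)).reshape(-1,3) for n in('s0','d0')]); W=W[~np.isnan(W[:,0])]
print('cols y',[-60+5*i for i in range(21)])
for x in np.arange(.15,.85,.05):
    r=[]
    for y in np.arange(-.6,.45,.05):
        s=W[(W[:,0]>=x)&(W[:,0]<x+.05)&(W[:,1]>=y)&(W[:,1]<y+.05)&(W[:,2]<.6)]; r.append(int(s[:,2].max()*1000) if len(s) else -1)
    print(round(x,2),r)
plan(.583,.04,.25,4.1)
E
```

```text
cols y [-60, -55, -50, -45, -40, -35, -30, -25, -20, -15, -10, -5, 0, 5, 10, 15, 20, 25, 30, 35, 40]
0.15 [-794, -785, -795, -789, -794, -797, -789, -792, -793, 40, 41, 60, 60, -6, -2, -8, -1, -1, -1, -1, -1]
0.2 [441, 348, 345, -788, -793, -791, -1, 60, 61, 61, 153, 108, 177, 2, 2, 3, 3, 2, 1, 1, -1]
0.25 [599, 438, 345, 3, 2, 2, 2, 188, 190, 189, 189, 188, 189, 2, 3, 3, 3, 4, 3, 1, -1]
0.3 [599, 2, 3, 2, 2, 2, 2, 184, 184, 180, 176, 175, 171, 3, 4, 3, 3, 4, 4, 2, -1]
0.35 [2, 7, 10, 10, 3, 2, 2, 163, 163, 162, 158, 156, 152, 138, 3, 2, 15, 15, 3, 3, -1]
0.4 [20, 20, 11, 2, 6, 6, 5, 2, 143, 142, 137, 134, 130, 127, 14, 15, 17, 16, 2, 3, -1]
0.45 [18, 3, 2, 3, 7, 7, 5, 45, 46, 2, 4, 2, 3, 3, 14, 14, 6, 16, 12, 3, -1]
0.5 [2, 6, 3, 5, 8, 7, 6, 42, 45, 13, 14, 16, 15, 14, 2, 15, 6, 14, 16, 3, 1]
0.55 [33, 32, 3, 7, 6, 6, 6, 2, 45, 44, 77, 77, 74, 36, 3, 15, 15, 15, 14, 3, 2]
0.6 [73, 71, 3, 5, 17, 19, 17, 17, 43, 13, 77, 77, 35, 33, 3, 3, 3, 3, 4, 3, 1]
0.65 [66, 62, 17, 17, 17, 14, 46, 45, 20, 13, 36, 36, 36, 14, 4, 3, 3, 3, 3, 3, 2]
0.7 [7, 7, 18, 10, 9, 47, 49, 47, 18, 10, 27, 3, 3, 3, 27, 28, 28, 26, 17, 3, 3]
0.75 [78, 59, 17, 10, 51, 51, 46, 46, 17, 49, 49, 3, 3, 25, 28, 29, 28, 29, 19, 5, 2]
0.8 [96, 96, 18, 9, 54, 54, 33, 10, 20, 47, 57, 56, 3, 18, 28, 28, 27, 29, 15, 2, 2]
t0.1 pos [ 0.2601 -0.5676  0.2093] yaw -65.4 tilt 0.09 q1 1.17 q7 -0.22 open 88.2 ff 0.0
wz -0.386 (-69.5deg)  shift total [ 7.287  4.569 -0.509]  n 8  per call [ 0.911  0.571 -0.064]
```

Emit:
{"op": "step_arm", "data": {"motion": [{"wz":-0.386,"claw":88},{"wz":-0.386},{"wz":-0.386},{"wz":-0.386},{"wz":-0.386},{"wz":-0.386},{"wz":-0.386},{"wz":-0.386}], "force": 15}}

```text
$.motion[0]: bad value
```

Emit:
{"op": "step_arm", "data": {"motion": [{"dx":0.9,"dy":0.56,"dz":-0.3},{"dx":0.9,"dy":0.56,"dz":-0.3},{"dx":0.9,"dy":0.56,"dz":-0.3}]}}

```text
$.motion[0]: bad value
```

Emit:
{"op": "step_arm", "data": {"motion": [{"dx":0.9,"dy":0.56,"dz":-0.2},{"dx":0.9,"dy":0.56,"dz":-0.2},{"dx":0.9,"dy":0.56,"dz":-0.2}]}}

```text
$.motion[0]: bad value
```

Emit:
{"op": "step_arm", "data": {"motion": [{"dx":0.9,"dy":0.56},{"dx":0.9,"dy":0.56},{"dx":0.9,"dy":0.56}]}}

```text
$.motion[0]: bad value
```

```bash
python3 -c "
from h import *
plan(.578,.04,.25,4.1)"
```

```text
t0.1 pos [ 0.2601 -0.5676  0.2093] yaw -65.4 tilt 0.09 q1 1.17 q7 -0.22 open 88.2 ff 0.0
wz -0.386 (-69.5deg)  shift total [ 7.292  4.506 -0.509]  n 8  per call [ 0.911  0.563 -0.064]
```

Rows seem to need all seven numbers, so I'll test that with one call.

Emit:
{"op": "step_arm", "data": {"motion": [{"dx":0,"dy":0,"dz":-0.4,"wx":0,"wy":0,"wz":-0.386,"claw":88},{"dx":0,"dy":0,"dz":-0.4,"wx":0,"wy":0,"wz":-0.386,"claw":88},{"dx":0,"dy":0,"dz":-0.4,"wx":0,"wy":0,"wz":-0.386,"claw":88},{"dx":0,"dy":0,"dz":-0.4,"wx":0,"wy":0,"wz":-0.386,"claw":88},{"dx":0,"dy":0,"dz":-0.4,"wx":0,"wy":0,"wz":-0.386,"claw":88},{"dx":0,"dy":0,"dz":-0.4,"wx":0,"wy":0,"wz":-0.386,"claw":88},{"dx":0,"dy":0,"dz":-0.4,"wx":0,"wy":0,"wz":-0.386,"claw":88},{"dx":0,"dy":0,"dz":-0.4,"wx":0,"wy":0,"wz":-0.386,"claw":88}], "force": 15}}

```text
clock: 0.9
tool_pos: [0.2601, -0.5679, 0.2416]
eef_rot: [0.684, 0.73, 0.0, -0.0]
contact_force: [-0.8, 0.6, 0.0]
opening: 0.998
finger_force: 0.0
```

Emit:
{"op": "step_arm", "data": {"motion": [{"dx":0.9,"dy":0.56,"dz":-0.1,"wx":0,"wy":0,"wz":0,"claw":88},{"dx":0.9,"dy":0.56,"dz":-0.1,"wx":0,"wy":0,"wz":0,"claw":88},{"dx":0.9,"dy":0.56,"dz":-0.1,"wx":0,"wy":0,"wz":0,"claw":88}]}}

```text
clock: 1.2
tool_pos: [0.305, -0.4884, 0.2508]
eef_rot: [0.683, 0.731, 0.002, -0.0]
contact_force: [-0.2, 0.2, 0.1]
opening: 1.003
finger_force: 0.0
```

Emit:
{"op": "step_arm", "data": {"motion": [{"dx":0.9,"dy":0.56,"dz":0,"wx":0,"wy":0,"wz":0,"claw":88},{"dx":0.9,"dy":0.56,"dz":0,"wx":0,"wy":0,"wz":0,"claw":88},{"dx":0.9,"dy":0.56,"dz":0,"wx":0,"wy":0,"wz":0,"claw":88}]}}

```text
clock: 1.5
tool_pos: [0.3444, -0.4145, 0.2504]
eef_rot: [0.683, 0.731, 0.001, -0.0]
contact_force: [0.0, -0.5, -0.2]
opening: 0.998
finger_force: 0.0
```

Emit:
{"op": "step_arm", "data": {"motion": [{"dx":0.9,"dy":0.56,"dz":0,"wx":0,"wy":0,"wz":0,"claw":88},{"dx":0.9,"dy":0.56,"dz":0,"wx":0,"wy":0,"wz":0,"claw":88},{"dx":0.9,"dy":0.56,"dz":0,"wx":0,"wy":0,"wz":0,"claw":88}]}}

```text
clock: 1.8
tool_pos: [0.3845, -0.3408, 0.2504]
eef_rot: [0.683, 0.73, 0.001, 0.0]
contact_force: [-1.0, 0.6, 0.7]
opening: 1.001
finger_force: 0.0
```

Emit:
{"op": "step_arm", "data": {"motion": [{"dx":0.9,"dy":0.56,"dz":0,"wx":0,"wy":0,"wz":0,"claw":88},{"dx":0.9,"dy":0.56,"dz":0,"wx":0,"wy":0,"wz":0,"claw":88},{"dx":0.9,"dy":0.56,"dz":0,"wx":0,"wy":0,"wz":0,"claw":88}]}}

```text
clock: 2.1
tool_pos: [0.4249, -0.2668, 0.2504]
eef_rot: [0.683, 0.73, 0.001, 0.0]
contact_force: [-0.3, -0.5, 0.7]
opening: 0.997
finger_force: 0.0
```

Emit:
{"op": "step_arm", "data": {"motion": [{"dx":0.9,"dy":0.56,"dz":0,"wx":0,"wy":0,"wz":0,"claw":88},{"dx":0.9,"dy":0.56,"dz":0,"wx":0,"wy":0,"wz":0,"claw":88},{"dx":0.9,"dy":0.56,"dz":0,"wx":0,"wy":0,"wz":0,"claw":88}]}}

```text
clock: 2.4
tool_pos: [0.4653, -0.1926, 0.2503]
eef_rot: [0.684, 0.73, 0.001, 0.0]
contact_force: [-0.2, -0.5, 0.2]
opening: 1.0
finger_force: 0.0
```

Emit:
{"op": "step_arm", "data": {"motion": [{"dx":0.9,"dy":0.56,"dz":0,"wx":0,"wy":0,"wz":0,"claw":88},{"dx":0.9,"dy":0.56,"dz":0,"wx":0,"wy":0,"wz":0,"claw":88},{"dx":0.9,"dy":0.56,"dz":0,"wx":0,"wy":0,"wz":0,"claw":88}]}}

```text
clock: 2.7
tool_pos: [0.5056, -0.1183, 0.2502]
eef_rot: [0.684, 0.729, 0.002, 0.0]
contact_force: [0.2, 0.8, -0.8]
opening: 0.997
finger_force: 0.0
```

Emit:
{"op": "step_arm", "data": {"motion": [{"dx":0.9,"dy":0.56,"dz":0,"wx":0,"wy":0,"wz":0,"claw":88},{"dx":0.9,"dy":0.56,"dz":0,"wx":0,"wy":0,"wz":0,"claw":88},{"dx":0.9,"dy":0.56,"dz":0,"wx":0,"wy":0,"wz":0,"claw":88}]}}

```text
clock: 3.0
tool_pos: [0.5458, -0.044, 0.25]
eef_rot: [0.684, 0.729, 0.002, -0.0]
contact_force: [-1.2, 0.2, 0.3]
opening: 0.997
finger_force: 0.0
```

```bash
python3 -c "
from h import *
plan(.578,.04,.25,4.1)
snap('wrist','w0')"
```

```text
t3.0 pos [ 0.5458 -0.044   0.25  ] yaw 3.6 tilt 0.18 q1 0.32 q7 -0.29 open 87.8 ff 0.0
wz -0.003 (-0.5deg)  shift total [1.018e+00 4.760e-01 1.000e-03]  n 2  per call [0.509 0.238 0.   ]
```

View pics/w0.png

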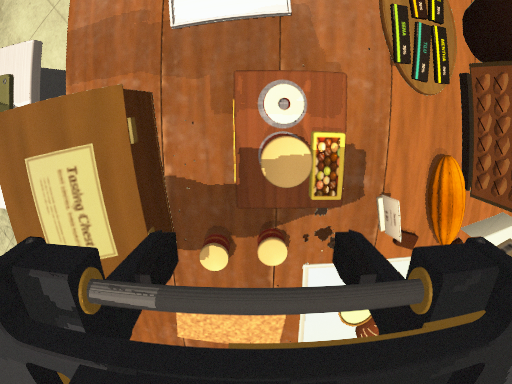

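The wrist view shows the spool hub at (284,103), the tin lid centred at about (285,161) and the pack at about (328,165). The felt rings are centred under both round things. I'll refine with its depth.

```bash
python3 - <<'E'
from h import *
D=load('w0');W=cloud(D)
for k,b in dict(tin=(.53,.64,-.09,.02,.07,.085),spool=(.53,.64,.0,.1,.027,.042),pack=(.60,.70,-.12,.05,.029,.042),board=(.45,.75,-.18,.15,.006,.017)).items():
    m=mask(W,*b); n,l,st,_=cv2.connectedComponentsWithStats(m.astype(np.uint8)); i=1+st[1:,4].argmax(); P=W[l==i]
    print(k,len(P),rect(P),P[:,2].mean().round(4),(np.array(cv2.minEnclosingCircle(P[:,:2].astype(np.float32))[0])*1000).round(1))
print(onz(D,284,103.5,.034),onz(D,285,161,.076))
plan(.578,.042,.1,4.1)
E
```

```text
tin 2149 (array([583.4, -33.1]), array([62.9, 63. ]), 30.0) 0.0758 [583.4 -32.6]
spool 1165 (array([578.7,  37.8]), array([51.2, 51.7]), 4.2) 0.0352 [578.6  37.7]
pack 2143 (array([646.2, -41.6]), array([47.1, 94.6]), 3.4) 0.0349 [646.4 -41.9]
board 9436 (array([595.5, -12.7]), array([162.4, 200.2]), 4.5) 0.0128 [595.9 -13. ]
[0.57930187 0.03779742 0.034     ] [ 0.58161481 -0.03136352  0.076     ]
t3.0 pos [ 0.5444 -0.0473  0.2497] yaw 3.4 tilt 0.04 q1 0.33 q7 -0.29 open 88.1 ff 0.0
wz -0.004 (-0.7deg)  shift total [1.083 0.499 1.871]  n 2  per call [0.542 0.25  0.935]
```

Emit:
{"op": "step_arm", "data": {"motion": [{"dx":0.52,"dy":0.24,"dz":0,"wx":0,"wy":0,"wz":-0.004,"claw":88},{"dx":0.52,"dy":0.24,"dz":0.3,"wx":0,"wy":0,"wz":-0.004,"claw":88},{"dx":0.52,"dy":0.24,"dz":0.3,"wx":0,"wy":0,"wz":-0.004,"claw":88}]}}

```text
clock: 3.35
tool_pos: [0.5583, -0.0075, 0.2235]
eef_rot: [0.682, 0.731, -0.003, -0.001]
contact_force: [0.4, -1.5, -0.2]
opening: 0.999
finger_force: 0.0
```

Emit:
{"op": "step_arm", "data": {"motion": [{"dx":0.52,"dy":0.24,"dz":0,"wx":0,"wy":0,"wz":0,"claw":88},{"dx":0.52,"dy":0.24,"dz":0.6,"wx":0,"wy":0,"wz":0,"claw":88},{"dx":0.52,"dy":0.24,"dz":0.6,"wx":0,"wy":0,"wz":0,"claw":88},{"dx":0.52,"dy":0.24,"dz":0.6,"wx":0,"wy":0,"wz":0,"claw":88}]}}

```text
clock: 3.75
tool_pos: [0.576, 0.0351, 0.1779]
eef_rot: [0.683, 0.731, -0.002, 0.0]
contact_force: [0.6, -0.0, 0.6]
opening: 0.996
finger_force: 0.0
```

```bash
python3 -c "
from h import *
for i in range(3): plan(.5785,.039,.017,4.1); print(get_state()['tool_pos'])
snap('wrist','w1')
D=load('w1');W=cloud(D)
plan(.5785,.039,.017,4.1)
for b in ((.53,.64,.0,.1,.027,.042),):
    m=mask(W,*b); n,l,st,_=cv2.connectedComponentsWithStats(m.astype(np.uint8)); i=1+st[1:,4].argmax(); P=W[l==i]; print(len(P),rect(P))
"
```

```text
t3.8 pos [0.576  0.0351 0.1779] yaw 3.9 tilt 0.23 q1 0.14 q7 -0.48 open 87.7 ff 0.0
wz -0.001 (-0.2deg)  shift total [0.046 0.035 2.012]  n 3  per call [0.015 0.012 0.671]
[0.57599201 0.03509384 0.17794916]
t3.8 pos [0.576  0.0351 0.1779] yaw 3.9 tilt 0.23 q1 0.14 q7 -0.48 open 87.7 ff 0.0
wz -0.001 (-0.2deg)  shift total [0.046 0.035 2.012]  n 3  per call [0.015 0.012 0.671]
[0.57599201 0.03509384 0.17794916]
t3.8 pos [0.576  0.0351 0.1779] yaw 3.9 tilt 0.23 q1 0.14 q7 -0.48 open 87.7 ff 0.0
wz -0.001 (-0.2deg)  shift total [0.046 0.035 2.012]  n 3  per call [0.015 0.012 0.671]
[0.57599201 0.03509384 0.17794916]
t3.8 pos [0.577  0.0358 0.1791] yaw 3.9 tilt 0.12 q1 0.14 q7 -0.48 open 87.6 ff 0.0
wz -0.001 (-0.2deg)  shift total [0.038 0.021 2.026]  n 3  per call [0.013 0.007 0.675]
1617 (array([578.9,  38.2]), array([50.8, 53. ]), 3.3)
```

Emit:
{"op": "step_arm", "data": {"motion": [{"dx":0.03,"dy":0.025,"dz":0.5,"wx":0,"wy":0,"wz":0,"claw":88},{"dx":0.03,"dy":0.025,"dz":1,"wx":0,"wy":0,"wz":0,"claw":88},{"dx":0.03,"dy":0.025,"dz":1,"wx":0,"wy":0,"wz":0,"claw":88}]}}

```text
clock: 4.1
tool_pos: [0.5762, 0.0387, 0.0958]
eef_rot: [0.682, 0.731, -0.003, -0.001]
contact_force: [-0.7, -0.0, -0.4]
opening: 1.0
finger_force: 0.0
```

Emit:
{"op": "step_arm", "data": {"motion": [{"dx":0,"dy":0,"dz":0.4,"wx":0,"wy":0,"wz":0,"claw":88},{"dx":0,"dy":0,"dz":0.7,"wx":0,"wy":0,"wz":0,"claw":88},{"dx":0,"dy":0,"dz":0.9,"wx":0,"wy":0,"wz":0,"claw":88},{"dx":0,"dy":0,"dz":0.98,"wx":0,"wy":0,"wz":0,"claw":88},{"dx":0,"dy":0,"dz":0.98,"wx":0,"wy":0,"wz":0,"claw":88}]}}

```text
clock: 4.6
tool_pos: [0.5797, 0.0408, 0.0211]
eef_rot: [0.682, 0.732, 0.001, 0.001]
contact_force: [-0.1, 0.3, 1.2]
opening: 1.002
finger_force: 0.0
```

Emit:
{"op": "step_arm", "data": {"motion": [{"dx":0,"dy":0,"dz":0,"wx":0,"wy":0,"wz":0,"claw":40},{"dx":0,"dy":0,"dz":0,"wx":0,"wy":0,"wz":0,"claw":40},{"dx":0,"dy":0,"dz":0,"wx":0,"wy":0,"wz":0,"claw":40},{"dx":0,"dy":0,"dz":0,"wx":0,"wy":0,"wz":0,"claw":40},{"dx":0,"dy":0,"dz":0,"wx":0,"wy":0,"wz":0,"claw":40},{"dx":0,"dy":0,"dz":0,"wx":0,"wy":0,"wz":0,"claw":40},{"dx":0,"dy":0,"dz":0,"wx":0,"wy":0,"wz":0,"claw":40},{"dx":0,"dy":0,"dz":0,"wx":0,"wy":0,"wz":0,"claw":40}], "force": 12}}

```text
clock: 5.4
tool_pos: [0.5784, 0.0415, 0.0196]
eef_rot: [0.681, 0.732, -0.0, -0.0]
contact_force: [-0.7, 0.6, -1.2]
opening: 0.457
finger_force: 0.0
```

```bash
python3 -c "
from h import *
plan(.473,-.344,.25)"
```

```text
t5.4 pos [0.5784 0.0415 0.0196] yaw 4.1 tilt 0.01 q1 0.04 q7 -0.62 open 40.2 ff 0.0
wz 0.000 (0.0deg)  shift total [-4.712 -1.66  -2.881]  n 5  per call [-0.942 -0.332 -0.576]
```

The opening is 40 mm with no force, but the spool is 53 mm across. I'll look before going on.

```bash
python3 -c "
from h import *
snap('wrist','w2'); snap('side','d2'); print(get_state()['opening'],get_state()['finger_force'])
a=load('w2')['p'][60:330,100:420,::-1]; b=load('d2')['p'][130:260,180:310,::-1]
cv2.imwrite('pics/c2.png',np.hstack([cv2.resize(a,(450,380)),cv2.resize(b,(340,380),interpolation=cv2.INTER_CUBIC)]))
"
```

```text
0.45358599399838273 0.0
```

View pics/c2.png

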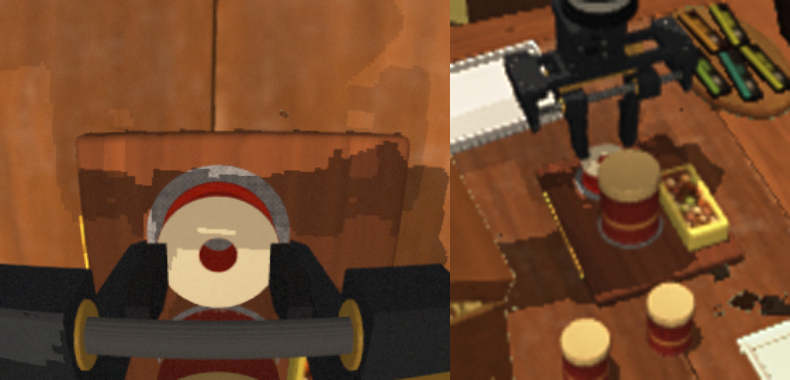

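```bash
python3 -c "
from h import *
for nm in ('w2','d2'):
    D=load(nm);W=cloud(D)
    m=mask(W,.53,.64,.0,.1,.027,.042)&(D['p'][...,1]>150); n,l,st,_=cv2.connectedComponentsWithStats(m.astype(np.uint8)); i=1+st[1:,4].argmax(); P=W[l==i]; print(nm,len(P),rect(P),(np.array(cv2.minEnclosingCircle(P[:,:2].astype(np.float32))[0])*1000).round(1),P[:,2].mean())
    m=mask(W,.5,.66,-.0,.08,.012,.12)&(D['p'].max(-1)<60); P=W[m]
    for z in (.02,.03,.04,.05,.06,.08): 
        s=P[abs(P[:,2]-z)<.005]; print(z,len(s), s.min(0).round(3) if len(s) else '', s.max(0).round(3) if len(s) else '')
"
```

```text
w2 4414 (array([577.6,  38.2]), array([52.3, 49.1]), 85.1) [578.8  37.9] 0.03524662880694094
0.02 0  
0.03 0  
0.04 0  
0.05 257 [0.545 0.031 0.049] [0.61  0.054 0.055]
0.06 638 [0.544 0.031 0.055] [0.611 0.054 0.065]
0.08 873 [0.541 0.032 0.075] [0.614 0.054 0.085]
d2 12 (array([562.2,  29.6]), array([17.4,  7.3]), 63.6) [562.8  29.3] 0.033723188304961876
0.02 0  
0.03 0  
0.04 0  
0.05 18 [0.547 0.028 0.048] [0.61  0.045 0.055]
0.06 37 [0.543 0.027 0.055] [0.612 0.046 0.064]
0.08 37 [0.542 0.027 0.075] [0.613 0.048 0.085]
```

The fingertips show at z≈0.048 in both cameras, although the TCP reads 0.020, so they closed above the spool. I'll open, descend gently and recheck the tip height.

Emit:
{"op": "step_arm", "data": {"motion": [{"dx":0,"dy":0,"dz":0,"wx":0,"wy":0,"wz":0,"claw":88},{"dx":0,"dy":0,"dz":0,"wx":0,"wy":0,"wz":0,"claw":88},{"dx":0,"dy":0,"dz":0,"wx":0,"wy":0,"wz":0,"claw":88},{"dx":0,"dy":0,"dz":0,"wx":0,"wy":0,"wz":0,"claw":88},{"dx":0,"dy":0,"dz":0,"wx":0,"wy":0,"wz":0,"claw":88},{"dx":0,"dy":0,"dz":0,"wx":0,"wy":0,"wz":0,"claw":88}]}}

```text
clock: 6.1
tool_pos: [0.5785, 0.0415, 0.0196]
eef_rot: [0.681, 0.732, 0.0, 0.0]
contact_force: [-0.0, -0.0, 0.1]
opening: 0.978
finger_force: 0.0
```

```bash
python3 -c "
from h import *
s=get_state(); print(s['tool_pos'],s['opening'],s['q'].round(4))
snap('wrist','w3')
D=load('w3'); print(D['E'].round(3))
W=cloud(D)
m=mask(W,.48,.68,-.01,.09,.0,.12)&(D['p'].max(-1)<70); P=W[m]
for sgn in (0,1):
  Q=P[(P[:,0]>.578)==sgn]
  for z in (.015,.025,.035,.045,.055,.065,.08): 
    s=Q[abs(Q[:,2]-z)<.005]; print(sgn,z,len(s), s.min(0).round(3) if len(s) else '', s.max(0).round(3) if len(s) else '')
"
```

```text
[0.57853771 0.04151674 0.01963835] 0.9782911703338764 [ 0.0375  0.9255 -0.3286  1.8242  0.5813  0.4889 -0.6187]
[[ 0.998  0.067  0.022  0.573]
 [ 0.07  -0.955 -0.289  0.115]
 [ 0.001  0.29  -0.957  0.195]
 [ 0.     0.     0.     1.   ]]
0 0.015 18 [ 0.512 -0.009  0.01 ] [0.568 0.082 0.019]
0 0.025 0  
0 0.035 0  
0 0.045 31 [ 0.526 -0.008  0.048] [0.565 0.047 0.05 ]
0 0.055 345 [ 0.522 -0.01   0.05 ] [0.573 0.048 0.06 ]
0 0.065 454 [ 0.52  -0.003  0.06 ] [0.576 0.048 0.07 ]
0 0.08 492 [0.52  0.03  0.075] [0.535 0.048 0.085]
1 0.015 21 [ 0.595 -0.007  0.011] [0.67  0.067 0.019]
1 0.025 2 [0.64  0.006 0.022] [0.641 0.006 0.029]
1 0.035 0  
1 0.045 35 [ 0.602 -0.009  0.048] [0.63  0.055 0.05 ]
1 0.055 340 [ 0.579 -0.01   0.05 ] [0.634 0.056 0.06 ]
1 0.065 458 [ 0.597 -0.007  0.06 ] [0.635 0.056 0.07 ]
1 0.08 504 [0.622 0.036 0.075] [0.636 0.056 0.085]
```

Emit:
{"op": "step_arm", "data": {"motion": [{"dx":0,"dy":0,"dz":0.1,"wx":0,"wy":0,"wz":0,"claw":88},{"dx":0,"dy":0,"dz":0.18,"wx":0,"wy":0,"wz":0,"claw":88},{"dx":0,"dy":0,"dz":0.18,"wx":0,"wy":0,"wz":0,"claw":88},{"dx":0,"dy":0,"dz":0.18,"wx":0,"wy":0,"wz":0,"claw":88}]}}

```text
clock: 6.55
tool_pos: [0.5782, 0.0415, 0.0048]
eef_rot: [0.681, 0.732, -0.0, -0.0]
contact_force: [-0.0, 0.9, 0.3]
opening: 1.0
finger_force: 0.0
```

```bash
cat >> h.py <<'E'
def tips(D,x0,x1,y0,y1):
    W=cloud(D); m=mask(W,x0,x1,y0,y1,.0,.12)&(D['p'].max(-1)<70); P=W[m]
    for z in np.arange(.0125,.08,.005): 
        s=P[abs(P[:,2]-z)<.0025]; print('%.4f'%z,len(s), s.min(0).round(3) if len(s) else '', s.max(0).round(3) if len(s) else '')
E
python3 -c "
from h import *
s=get_state(); print(s['tool_pos'],s['contact_force'])
snap('wrist','w4'); D=load('w4'); print(D['E'][:3,3]); tips(D,.48,.68,-.01,.09)
cv2.imwrite('pics/w4x.png',cv2.resize(D['p'][50:330,60:450,::-1],None,fx=2,fy=2))
"
```

```text
[0.57817943 0.04149814 0.00476553] [-0.00675249  0.88886798  0.27663195]
[0.57281227 0.11526029 0.18021697]
0.0125 35 [ 0.515 -0.005  0.012] [0.668 0.046 0.014]
0.0175 0  
0.0225 0  
0.0275 0  
0.0325 74 [ 0.525 -0.008  0.032] [0.655 0.055 0.035]
0.0375 302 [ 0.522 -0.008  0.035] [0.655 0.056 0.04 ]
0.0425 380 [0.52  0.028 0.04 ] [0.635 0.055 0.045]
0.0475 404 [0.52  0.029 0.045] [0.635 0.056 0.05 ]
0.0525 477 [0.519 0.029 0.05 ] [0.636 0.056 0.055]
0.0575 609 [0.519 0.029 0.055] [0.636 0.056 0.06 ]
0.0625 513 [0.519 0.03  0.06 ] [0.636 0.056 0.065]
0.0675 479 [0.518 0.033 0.065] [0.638 0.056 0.07 ]
0.0725 459 [0.517 0.038 0.07 ] [0.638 0.056 0.075]
0.0775 762 [0.517 0.027 0.075] [0.638 0.056 0.08 ]
```

View pics/w4x.png

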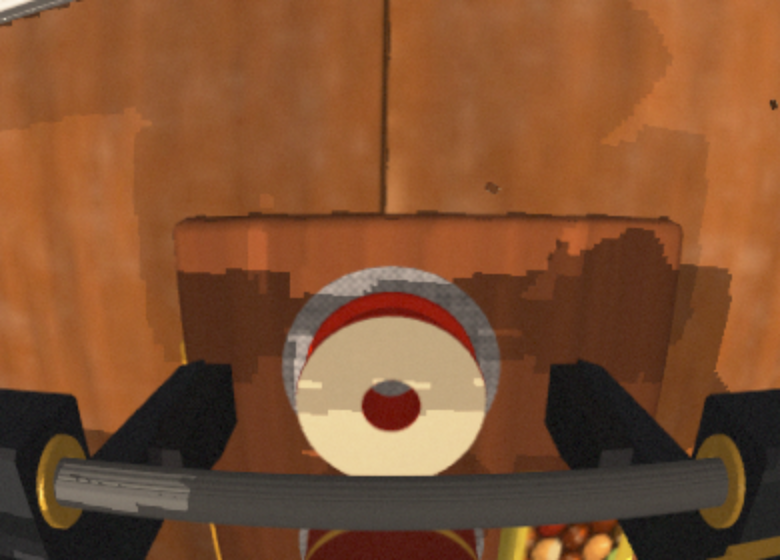

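The open fingers straddle the spool, with tips around (230,370) and (550,370) and the spool at (390,400). The tips are at 0.033 while the TCP reads 0.005, so the reading is a steady 28 mm low. I'll descend another 16 mm and shift 3 mm towards the spool.

Emit:
{"op": "step_arm", "data": {"motion": [{"dx":-0.04,"dy":0,"dz":0.1,"wx":0,"wy":0,"wz":0,"claw":88},{"dx":-0.04,"dy":0,"dz":0.2,"wx":0,"wy":0,"wz":0,"claw":88},{"dx":-0.04,"dy":0,"dz":0.2,"wx":0,"wy":0,"wz":0,"claw":88},{"dx":-0.04,"dy":0,"dz":0.2,"wx":0,"wy":0,"wz":0,"claw":88}]}}

```text
clock: 7.0
tool_pos: [0.5784, 0.0383, -0.0112]
eef_rot: [0.681, 0.732, -0.0, -0.0]
contact_force: [-0.4, 0.2, 0.3]
opening: 1.001
finger_force: 0.0
```

Emit:
{"op": "step_arm", "data": {"motion": [{"dx":0,"dy":0,"dz":0,"wx":0,"wy":0,"wz":0,"claw":40},{"dx":0,"dy":0,"dz":0,"wx":0,"wy":0,"wz":0,"claw":40},{"dx":0,"dy":0,"dz":0,"wx":0,"wy":0,"wz":0,"claw":40},{"dx":0,"dy":0,"dz":0,"wx":0,"wy":0,"wz":0,"claw":40},{"dx":0,"dy":0,"dz":0,"wx":0,"wy":0,"wz":0,"claw":40},{"dx":0,"dy":0,"dz":0,"wx":0,"wy":0,"wz":0,"claw":40},{"dx":0,"dy":0,"dz":0,"wx":0,"wy":0,"wz":0,"claw":40}], "force": 12}}

```text
clock: 7.7
tool_pos: [0.5788, 0.0383, -0.0107]
eef_rot: [0.681, 0.732, 0.0, 0.0]
contact_force: [-0.8, -0.9, 1.1]
opening: 0.587
finger_force: 12.0
```

```bash
python3 -c "
from h import *
plan(.473,-.344,.2)"
```

```text
t7.7 pos [ 0.5788  0.0383 -0.0107] yaw 4.1 tilt 0.02 q1 0.02 q7 -0.64 open 51.7 ff 12.0
wz 0.000 (0.0deg)  shift total [-4.672 -1.662 -2.633]  n 5  per call [-0.934 -0.332 -0.527]
```

Emit:
{"op": "step_arm", "data": {"motion": [{"dx":0,"dy":0,"dz":-0.3,"wx":0,"wy":0,"wz":0,"claw":40},{"dx":0,"dy":0,"dz":-0.8,"wx":0,"wy":0,"wz":0,"claw":40},{"dx":0,"dy":0,"dz":-1,"wx":0,"wy":0,"wz":0,"claw":40}]}}

```text
clock: 8.0
tool_pos: [0.5801, 0.0388, 0.0719]
eef_rot: [0.681, 0.732, 0.001, 0.001]
contact_force: [0.3, 0.5, -0.6]
opening: 0.587
finger_force: 12.0
```

Emit:
{"op": "step_arm", "data": {"motion": [{"dx":0,"dy":0,"dz":-0.5,"wx":0,"wy":0,"wz":0,"claw":40},{"dx":0,"dy":0,"dz":-1,"wx":0,"wy":0,"wz":0,"claw":40},{"dx":0,"dy":0,"dz":-1,"wx":0,"wy":0,"wz":0,"claw":40}]}}

```text
clock: 8.3
tool_pos: [0.5822, 0.0394, 0.1542]
eef_rot: [0.681, 0.732, 0.004, 0.003]
contact_force: [1.0, 0.6, -0.7]
opening: 0.59
finger_force: 12.0
```

Emit:
{"op": "step_arm", "data": {"motion": [{"dx":-0.46,"dy":-0.16,"dz":0,"wx":0,"wy":0,"wz":0,"claw":40},{"dx":-0.93,"dy":-0.33,"dz":0,"wx":0,"wy":0,"wz":0,"claw":40},{"dx":-0.93,"dy":-0.33,"dz":0,"wx":0,"wy":0,"wz":0,"claw":40}]}}

```text
clock: 8.6
tool_pos: [0.5548, -0.046, 0.1478]
eef_rot: [0.685, 0.729, -0.004, 0.0]
contact_force: [0.8, -0.5, -0.8]
opening: 0.588
finger_force: 12.0
```

Emit:
{"op": "step_arm", "data": {"motion": [{"dx":-0.46,"dy":-0.16,"dz":0,"wx":0,"wy":0,"wz":0,"claw":40},{"dx":-0.93,"dy":-0.33,"dz":0,"wx":0,"wy":0,"wz":0,"claw":40},{"dx":-0.93,"dy":-0.33,"dz":0,"wx":0,"wy":0,"wz":0,"claw":40}]}}

```text
clock: 8.9
tool_pos: [0.5335, -0.1214, 0.1478]
eef_rot: [0.685, 0.729, -0.004, -0.0]
contact_force: [0.3, -0.7, -0.9]
opening: 0.589
finger_force: 12.0
```

Emit:
{"op": "step_arm", "data": {"motion": [{"dx":-0.46,"dy":-0.16,"dz":0,"wx":0,"wy":0,"wz":0,"claw":40},{"dx":-0.93,"dy":-0.33,"dz":0,"wx":0,"wy":0,"wz":0,"claw":40},{"dx":-0.93,"dy":-0.33,"dz":0,"wx":0,"wy":0,"wz":0,"claw":40}]}}

```text
clock: 9.2
tool_pos: [0.5127, -0.1967, 0.1479]
eef_rot: [0.685, 0.729, -0.003, -0.0]
contact_force: [0.6, 0.1, -0.7]
opening: 0.587
finger_force: 12.0
```

Emit:
{"op": "step_arm", "data": {"motion": [{"dx":-0.46,"dy":-0.16,"dz":0,"wx":0,"wy":0,"wz":0,"claw":40},{"dx":-0.93,"dy":-0.33,"dz":0,"wx":0,"wy":0,"wz":0,"claw":40},{"dx":-0.93,"dy":-0.33,"dz":0,"wx":0,"wy":0,"wz":0,"claw":40}]}}

```text
clock: 9.5
tool_pos: [0.4918, -0.2722, 0.148]
eef_rot: [0.685, 0.729, -0.003, 0.0]
contact_force: [0.3, 0.4, 0.9]
opening: 0.589
finger_force: 12.0
```

Emit:
{"op": "step_arm", "data": {"motion": [{"dx":-0.46,"dy":-0.16,"dz":0,"wx":0,"wy":0,"wz":0,"claw":40},{"dx":-0.93,"dy":-0.33,"dz":0,"wx":0,"wy":0,"wz":0,"claw":40},{"dx":-0.93,"dy":-0.33,"dz":0,"wx":0,"wy":0,"wz":0,"claw":40}]}}

```text
clock: 9.8
tool_pos: [0.4708, -0.3482, 0.1481]
eef_rot: [0.685, 0.729, -0.002, 0.0]
contact_force: [-0.9, 0.0, -0.3]
opening: 0.59
finger_force: 12.0
```

```bash
python3 -c "
from h import *
plan(.473,-.344,-.018)
snap('wrist','w5')
D=load('w5');W=cloud(D);hsv=cv2.cvtColor(D['p'],cv2.COLOR_RGB2HSV)
m=mask(W,.38,.68,-.5,-.2,-.01,.012)&(hsv[...,0]<25)&(hsv[...,2]>170); n,l,st,_=cv2.connectedComponentsWithStats(m.astype(np.uint8)); i=1+st[1:,4].argmax(); P=W[l==i]; print(len(P),rect(P),P[:,2].mean())
"
```

```text
t9.8 pos [ 0.4708 -0.3482  0.1481] yaw 3.6 tilt 0.27 q1 0.85 q7 0.14 open 51.9 ff 12.0
wz 0.000 (0.0deg)  shift total [0.05  0.031 2.076]  n 3  per call [0.017 0.01  0.692]
3953 (array([ 526. , -326.4]), array([ 70. , 190.8]), 87.0) 0.0048730140165697084
```

View pics/w5.png

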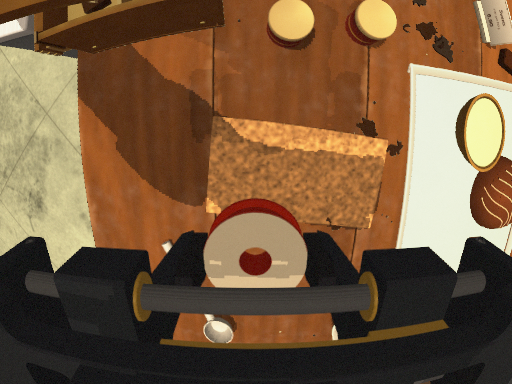

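The spool is held level, at (255,255), and the mat spans (210,118) to (385,225) in front of it. Now I'll lower it.

Emit:
{"op": "step_arm", "data": {"motion": [{"dx":0.05,"dy":0.03,"dz":0.5,"wx":0,"wy":0,"wz":0,"claw":40},{"dx":0.05,"dy":0.03,"dz":1,"wx":0,"wy":0,"wz":0,"claw":40},{"dx":0.05,"dy":0.03,"dz":1,"wx":0,"wy":0,"wz":0,"claw":40}]}}

```text
clock: 10.15
tool_pos: [0.4732, -0.3338, 0.0649]
eef_rot: [0.68, 0.733, -0.001, -0.005]
contact_force: [-0.5, 0.0, -0.1]
opening: 0.587
finger_force: 12.0
```

Emit:
{"op": "step_arm", "data": {"motion": [{"dx":0,"dy":0,"dz":0.5,"wx":0,"wy":0,"wz":0,"claw":40},{"dx":0,"dy":0,"dz":0.8,"wx":0,"wy":0,"wz":0,"claw":40},{"dx":0,"dy":0,"dz":0.98,"wx":0,"wy":0,"wz":0,"claw":40},{"dx":0,"dy":0,"dz":0.98,"wx":0,"wy":0,"wz":0,"claw":40},{"dx":0,"dy":0,"dz":0.98,"wx":0,"wy":0,"wz":0,"claw":40}]}}

```text
clock: 10.65
tool_pos: [0.477, -0.3378, -0.0079]
eef_rot: [0.681, 0.732, 0.0, 0.001]
contact_force: [0.6, -0.3, -0.4]
opening: 0.588
finger_force: 12.0
```

```bash
python3 -c "
from h import *
plan(.473,-.344,-.018); print(get_state()['contact_force'])"
```

```text
t10.7 pos [ 0.477  -0.3378 -0.0079] yaw 4.1 tilt 0.11 q1 0.74 q7 -0.02 open 51.7 ff 12.0
wz 0.000 (0.0deg)  shift total [-0.073 -0.056  0.127]  n 1  per call [-0.073 -0.056  0.127]
[ 0.57766291 -0.34924624 -0.35076246]
```

Emit:
{"op": "step_arm", "data": {"motion": [{"dx":-0.07,"dy":-0.05,"dz":0.06,"wx":0,"wy":0,"wz":0,"claw":40},{"dx":-0.07,"dy":-0.05,"dz":0.12,"wx":0,"wy":0,"wz":0,"claw":40},{"dx":-0.07,"dy":-0.05,"dz":0.12,"wx":0,"wy":0,"wz":0,"claw":40},{"dx":-0.07,"dy":-0.05,"dz":0.12,"wx":0,"wy":0,"wz":0,"claw":40}]}}

```text
clock: 11.05
tool_pos: [0.4722, -0.344, -0.0186]
eef_rot: [0.681, 0.732, 0.0, 0.0]
contact_force: [0.4, -0.3, 0.7]
opening: 0.584
finger_force: 12.0
```

Emit:
{"op": "step_arm", "data": {"motion": [{"dx":0,"dy":0,"dz":0,"wx":0,"wy":0,"wz":0,"claw":65},{"dx":0,"dy":0,"dz":0,"wx":0,"wy":0,"wz":0,"claw":80},{"dx":0,"dy":0,"dz":0,"wx":0,"wy":0,"wz":0,"claw":80},{"dx":0,"dy":0,"dz":0,"wx":0,"wy":0,"wz":0,"claw":80},{"dx":0,"dy":0,"dz":0,"wx":0,"wy":0,"wz":0,"claw":80}]}}

```text
clock: 11.55
tool_pos: [0.4722, -0.3438, -0.0187]
eef_rot: [0.681, 0.732, -0.0, 0.0]
contact_force: [0.7, -0.4, 0.2]
opening: 0.908
finger_force: 0.0
```

```bash
python3 -c "
from h import *
plan(.583,-.032,.15,-85.9); print(get_state()['contact_force'])"
```

```text
t11.6 pos [ 0.4722 -0.3438 -0.0187] yaw 4.1 tilt 0.00 q1 0.75 q7 -0.02 open 79.9 ff 0.0
wz -0.500 (-90.0deg)  shift total [-1.66   3.789 -2.109]  n 4  per call [-0.415  0.947 -0.527]
[ 0.65695424 -0.42155168  0.16481954]
```

Emit:
{"op": "step_arm", "data": {"motion": [{"dx":0,"dy":0,"dz":-0.3,"wx":0,"wy":0,"wz":0,"claw":80},{"dx":0,"dy":0,"dz":-0.8,"wx":0,"wy":0,"wz":0,"claw":88},{"dx":0,"dy":0,"dz":-1,"wx":0,"wy":0,"wz":0,"claw":88}]}}

```text
clock: 11.85
tool_pos: [0.4736, -0.3443, 0.064]
eef_rot: [0.681, 0.732, 0.001, 0.002]
contact_force: [0.3, -0.5, -0.5]
opening: 0.998
finger_force: 0.0
```

Emit:
{"op": "step_arm", "data": {"motion": [{"dx":0,"dy":0,"dz":-0.5,"wx":0,"wy":0,"wz":0,"claw":88},{"dx":0,"dy":0,"dz":-1,"wx":0,"wy":0,"wz":0,"claw":88},{"dx":0,"dy":0,"dz":-1,"wx":0,"wy":0,"wz":0,"claw":88}]}}

```text
clock: 12.15
tool_pos: [0.4756, -0.3452, 0.1463]
eef_rot: [0.681, 0.732, 0.001, 0.005]
contact_force: [-0.1, -1.0, 0.2]
opening: 1.001
finger_force: 0.0
```

Emit:
{"op": "step_arm", "data": {"motion": [{"dx":0,"dy":0,"dz":0,"wx":0,"wy":0,"wz":-0.25,"claw":88},{"dx":0,"dy":0,"dz":0,"wx":0,"wy":0,"wz":-0.25,"claw":88},{"dx":0,"dy":0,"dz":0,"wx":0,"wy":0,"wz":-0.25,"claw":88},{"dx":0,"dy":0,"dz":0,"wx":0,"wy":0,"wz":-0.25,"claw":88},{"dx":0,"dy":0,"dz":0,"wx":0,"wy":0,"wz":-0.25,"claw":88},{"dx":0,"dy":0,"dz":0,"wx":0,"wy":0,"wz":-0.25,"claw":88},{"dx":0,"dy":0,"dz":0,"wx":0,"wy":0,"wz":-0.25,"claw":88}]}}

```text
clock: 12.85
tool_pos: [0.4718, -0.3438, 0.1406]
eef_rot: [0.35, 0.937, 0.0, -0.0]
contact_force: [-0.0, 0.2, 0.1]
opening: 0.998
finger_force: 0.0
```

```bash
python3 -c "
from h import *
plan(.583,-.032,.15,-85.9); 
snap('wrist','w6'); D=load('w6');W=cloud(D)
m=mask(W,.4,.54,-.42,-.28,.018,.035)&(D['p'][...,1]>130);n,l,st,_=cv2.connectedComponentsWithStats(m.astype(np.uint8)); i=1+st[1:,4].argmax(); P=W[l==i]; print(len(P),rect(P),P[:,2].mean())"
```

```text
t12.8 pos [ 0.4718 -0.3438  0.1406] yaw 49.0 tilt 0.06 q1 0.96 q7 0.76 open 87.9 ff 0.0
wz -0.251 (-45.1deg)  shift total [-1.665  3.788 -0.118]  n 4  per call [-0.416  0.947 -0.029]
1857 (array([ 472.4, -344. ]), array([51.7, 52.1]), 36.5) 0.02726995776778157
```

The spool stands on the mat at (0.472,-0.344). Next I'll rotate on and go to the tin.

Emit:
{"op": "step_arm", "data": {"motion": [{"dx":0,"dy":0,"dz":0,"wx":0,"wy":0,"wz":-0.25,"claw":88},{"dx":0,"dy":0,"dz":0,"wx":0,"wy":0,"wz":-0.25,"claw":88},{"dx":0,"dy":0,"dz":0,"wx":0,"wy":0,"wz":-0.25,"claw":88},{"dx":0,"dy":0,"dz":0,"wx":0,"wy":0,"wz":-0.25,"claw":88},{"dx":0,"dy":0,"dz":0,"wx":0,"wy":0,"wz":-0.25,"claw":88},{"dx":0,"dy":0,"dz":0,"wx":0,"wy":0,"wz":-0.25,"claw":88},{"dx":0,"dy":0,"dz":0,"wx":0,"wy":0,"wz":-0.25,"claw":88}]}}

```text
clock: 13.6
tool_pos: [0.4721, -0.3438, 0.141]
eef_rot: [-0.035, 0.999, 0.0, -0.0]
contact_force: [-0.3, -0.1, 0.5]
opening: 1.001
finger_force: 0.0
```

Emit:
{"op": "step_arm", "data": {"motion": [{"dx":-0.2,"dy":0.47,"dz":0,"wx":0,"wy":0,"wz":0,"claw":88},{"dx":-0.41,"dy":0.94,"dz":0,"wx":0,"wy":0,"wz":0,"claw":88},{"dx":-0.41,"dy":0.94,"dz":0,"wx":0,"wy":0,"wz":0,"claw":88}]}}

```text
clock: 13.9
tool_pos: [0.5026, -0.2593, 0.1426]
eef_rot: [-0.039, 0.999, 0.002, 0.002]
contact_force: [0.2, 0.4, 0.9]
opening: 0.996
finger_force: 0.0
```

Emit:
{"op": "step_arm", "data": {"motion": [{"dx":-0.2,"dy":0.47,"dz":0,"wx":0,"wy":0,"wz":0,"claw":88},{"dx":-0.41,"dy":0.94,"dz":0,"wx":0,"wy":0,"wz":0,"claw":88},{"dx":-0.41,"dy":0.94,"dz":0,"wx":0,"wy":0,"wz":0,"claw":88}]}}

```text
clock: 14.2
tool_pos: [0.5296, -0.1822, 0.1425]
eef_rot: [-0.039, 0.999, 0.002, 0.002]
contact_force: [-0.2, -0.8, 1.1]
opening: 0.999
finger_force: 0.0
```

Emit:
{"op": "step_arm", "data": {"motion": [{"dx":-0.2,"dy":0.47,"dz":0,"wx":0,"wy":0,"wz":0,"claw":88},{"dx":-0.41,"dy":0.94,"dz":0,"wx":0,"wy":0,"wz":0,"claw":88},{"dx":-0.41,"dy":0.94,"dz":0,"wx":0,"wy":0,"wz":0,"claw":88}]}}

```text
clock: 14.5
tool_pos: [0.5565, -0.1051, 0.1425]
eef_rot: [-0.039, 0.999, 0.002, 0.002]
contact_force: [-0.5, 0.8, 0.3]
opening: 0.999
finger_force: 0.0
```

Emit:
{"op": "step_arm", "data": {"motion": [{"dx":-0.2,"dy":0.47,"dz":0,"wx":0,"wy":0,"wz":0,"claw":88},{"dx":-0.41,"dy":0.94,"dz":0,"wx":0,"wy":0,"wz":0,"claw":88},{"dx":-0.41,"dy":0.94,"dz":0,"wx":0,"wy":0,"wz":0,"claw":88},{"dx":-0.41,"dy":0.94,"dz":0,"wx":0,"wy":0,"wz":0,"claw":88}]}}

```text
clock: 14.9
tool_pos: [0.5815, -0.0349, 0.1411]
eef_rot: [-0.036, 0.999, -0.001, -0.0]
contact_force: [-0.8, -0.8, -1.0]
opening: 1.0
finger_force: 0.0
```

```bash
python3 -c "
from h import *
snap('wrist','w7'); D=load('w7');W=cloud(D)
m=mask(W,.53,.64,-.09,.02,.07,.085);n,l,st,_=cv2.connectedComponentsWithStats(m.astype(np.uint8)); i=1+st[1:,4].argmax(); P=W[l==i]; print(len(P),rect(P),P[:,2].mean(),(np.array(cv2.minEnclosingCircle(P[:,:2].astype(np.float32))[0])*1000).round(1))
m=mask(W,.6,.7,-.12,.05,.029,.042);P=W[m];print(rect(P))
plan(.583,-.032,-.002,-85.9)"
```

```text
4125 (array([583.4, -32.5]), array([63.1, 62.6]), 57.7) 0.0758034884100558 [583.8 -33.2]
(array([646.3, -42. ]), array([45.8, 95.7]), 3.0)
t14.9 pos [ 0.5811 -0.0364  0.1408] yaw 94.0 tilt 0.14 q1 0.47 q7 0.87 open 87.9 ff 0.0
wz -0.001 (-0.1deg)  shift total [-0.028  0.053  1.785]  n 2  per call [-0.014  0.027  0.892]
```

Emit:
{"op": "step_arm", "data": {"motion": [{"dx":-0.03,"dy":0.04,"dz":0.4,"wx":0,"wy":0,"wz":0,"claw":88},{"dx":-0.03,"dy":0.04,"dz":0.8,"wx":0,"wy":0,"wz":0,"claw":88},{"dx":-0.03,"dy":0.04,"dz":0.8,"wx":0,"wy":0,"wz":0,"claw":88},{"dx":-0.03,"dy":0.04,"dz":0.8,"wx":0,"wy":0,"wz":0,"claw":88},{"dx":-0.03,"dy":0.04,"dz":0.8,"wx":0,"wy":0,"wz":0,"claw":88}]}}

```text
clock: 15.45
tool_pos: [0.5846, -0.0317, 0.0787]
eef_rot: [-0.035, 0.999, -0.0, 0.001]
contact_force: [1.0, 0.4, 0.5]
opening: 0.999
finger_force: 0.0
```

```bash
python3 -c "
from h import *
plan(.5834,-.0325,-.003,-85.9)"
```

```text
t15.4 pos [ 0.5846 -0.0317  0.0787] yaw 94.0 tilt 0.12 q1 0.43 q7 0.79 open 87.9 ff 0.0
wz -0.000 (-0.1deg)  shift total [ 0.015 -0.009  1.021]  n 2  per call [ 0.008 -0.004  0.511]
```

Emit:
{"op": "step_arm", "data": {"motion": [{"dx":0.01,"dy":-0.01,"dz":0.3,"wx":0,"wy":0,"wz":0,"claw":88},{"dx":0.01,"dy":-0.01,"dz":0.6,"wx":0,"wy":0,"wz":0,"claw":88},{"dx":0.01,"dy":-0.01,"dz":0.9,"wx":0,"wy":0,"wz":0,"claw":88},{"dx":0.01,"dy":-0.01,"dz":1,"wx":0,"wy":0,"wz":0,"claw":88},{"dx":0.01,"dy":-0.01,"dz":1,"wx":0,"wy":0,"wz":0,"claw":88},{"dx":0.01,"dy":-0.01,"dz":1,"wx":0,"wy":0,"wz":0,"claw":88}]}}

```text
clock: 16.05
tool_pos: [0.584, -0.0317, -0.0013]
eef_rot: [-0.036, 0.999, 0.0, 0.001]
contact_force: [0.1, 0.3, 0.2]
opening: 1.0
finger_force: 0.0
```

Emit:
{"op": "step_arm", "data": {"motion": [{"dx":0,"dy":0,"dz":0,"wx":0,"wy":0,"wz":0,"claw":50},{"dx":0,"dy":0,"dz":0,"wx":0,"wy":0,"wz":0,"claw":50},{"dx":0,"dy":0,"dz":0,"wx":0,"wy":0,"wz":0,"claw":50},{"dx":0,"dy":0,"dz":0,"wx":0,"wy":0,"wz":0,"claw":50},{"dx":0,"dy":0,"dz":0,"wx":0,"wy":0,"wz":0,"claw":50},{"dx":0,"dy":0,"dz":0,"wx":0,"wy":0,"wz":0,"claw":50}], "force": 15}}

```text
clock: 16.65
tool_pos: [0.5833, -0.032, -0.0023]
eef_rot: [-0.036, 0.999, -0.0, 0.0]
contact_force: [-1.0, -0.5, 4.9]
opening: 0.701
finger_force: 15.1
```

```bash
python3 -c "
from h import *
plan(.563,-.348,.15)"
```

```text
t16.6 pos [ 0.5833 -0.032  -0.0023] yaw 94.1 tilt 0.04 q1 0.38 q7 0.68 open 61.7 ff 15.1
wz 0.000 (0.0deg)  shift total [ 0.535 -3.921 -1.904]  n 4  per call [ 0.134 -0.98  -0.476]
```

Emit:
{"op": "step_arm", "data": {"motion": [{"dx":0,"dy":0,"dz":-0.2,"wx":0,"wy":0,"wz":0,"claw":50},{"dx":0,"dy":0,"dz":-0.5,"wx":0,"wy":0,"wz":0,"claw":50},{"dx":0,"dy":0,"dz":-1,"wx":0,"wy":0,"wz":0,"claw":50},{"dx":0,"dy":0,"dz":-1,"wx":0,"wy":0,"wz":0,"claw":50}]}}

```text
clock: 17.05
tool_pos: [0.5861, -0.0303, 0.0824]
eef_rot: [-0.036, 0.999, 0.001, 0.004]
contact_force: [0.0, 0.2, -1.0]
opening: 0.698
finger_force: 15.0
```

Emit:
{"op": "step_arm", "data": {"motion": [{"dx":0,"dy":0,"dz":-0.4,"wx":0,"wy":0,"wz":0,"claw":50},{"dx":0,"dy":0,"dz":-0.8,"wx":0,"wy":0,"wz":0,"claw":50},{"dx":0,"dy":0,"dz":-0.8,"wx":0,"wy":0,"wz":0,"claw":50}]}}

```text
clock: 17.35
tool_pos: [0.5852, -0.0307, 0.1451]
eef_rot: [-0.036, 0.999, 0.001, 0.003]
contact_force: [1.2, 0.3, -0.7]
opening: 0.698
finger_force: 15.0
```

Emit:
{"op": "step_arm", "data": {"motion": [{"dx":0.05,"dy":-0.4,"dz":0,"wx":0,"wy":0,"wz":0,"claw":50},{"dx":0.1,"dy":-0.8,"dz":0,"wx":0,"wy":0,"wz":0,"claw":50},{"dx":0.13,"dy":-0.98,"dz":0,"wx":0,"wy":0,"wz":0,"claw":50}]}}

```text
clock: 17.65
tool_pos: [0.5768, -0.115, 0.1397]
eef_rot: [-0.034, 0.999, -0.001, -0.002]
contact_force: [-0.2, -0.6, -1.5]
opening: 0.7
finger_force: 15.0
```

Emit:
{"op": "step_arm", "data": {"motion": [{"dx":0.06,"dy":-0.5,"dz":0,"wx":0,"wy":0,"wz":0,"claw":50},{"dx":0.13,"dy":-0.98,"dz":0,"wx":0,"wy":0,"wz":0,"claw":50},{"dx":0.13,"dy":-0.98,"dz":0,"wx":0,"wy":0,"wz":0,"claw":50}]}}

```text
clock: 17.95
tool_pos: [0.5715, -0.1971, 0.1393]
eef_rot: [-0.031, 1.0, -0.002, -0.002]
contact_force: [-0.8, -0.4, -2.0]
opening: 0.701
finger_force: 15.0
```

Emit:
{"op": "step_arm", "data": {"motion": [{"dx":0.06,"dy":-0.5,"dz":0,"wx":0,"wy":0,"wz":0,"claw":50},{"dx":0.13,"dy":-0.98,"dz":0,"wx":0,"wy":0,"wz":0,"claw":50},{"dx":0.13,"dy":-0.98,"dz":0,"wx":0,"wy":0,"wz":0,"claw":50}]}}

```text
clock: 18.25
tool_pos: [0.5667, -0.2756, 0.1394]
eef_rot: [-0.031, 1.0, -0.002, -0.001]
contact_force: [-0.5, -0.4, -1.7]
opening: 0.7
finger_force: 15.0
```

Emit:
{"op": "step_arm", "data": {"motion": [{"dx":0.06,"dy":-0.5,"dz":0,"wx":0,"wy":0,"wz":0,"claw":50},{"dx":0.13,"dy":-0.9,"dz":0,"wx":0,"wy":0,"wz":0,"claw":50},{"dx":0.13,"dy":-0.98,"dz":0,"wx":0,"wy":0,"wz":0,"claw":50},{"dx":0.13,"dy":-0.98,"dz":0,"wx":0,"wy":0,"wz":0,"claw":50},{"dx":0.13,"dy":-0.98,"dz":0,"wx":0,"wy":0,"wz":0,"claw":50}]}}

```text
clock: 18.75
tool_pos: [0.5644, -0.345, 0.1411]
eef_rot: [-0.037, 0.999, 0.001, 0.0]
contact_force: [-0.3, -0.5, -1.0]
opening: 0.7
finger_force: 15.0
```

```bash
python3 -c "
from h import *
plan(.563,-.348,-.009)"
```

```text
t18.8 pos [ 0.5644 -0.345   0.1411] yaw 94.3 tilt 0.13 q1 0.92 q7 1.47 open 61.6 ff 15.0
wz 0.000 (0.0deg)  shift total [ 0.02  -0.036  1.876]  n 2  per call [ 0.01  -0.018  0.938]
```

Emit:
{"op": "step_arm", "data": {"motion": [{"dx":0.02,"dy":-0.03,"dz":0.4,"wx":0,"wy":0,"wz":0,"claw":50},{"dx":0.02,"dy":-0.03,"dz":0.8,"wx":0,"wy":0,"wz":0,"claw":50},{"dx":0.02,"dy":-0.03,"dz":1,"wx":0,"wy":0,"wz":0,"claw":50},{"dx":0.02,"dy":-0.03,"dz":1,"wx":0,"wy":0,"wz":0,"claw":50}]}}

```text
clock: 19.15
tool_pos: [0.5612, -0.348, 0.059]
eef_rot: [-0.037, 0.999, 0.001, -0.002]
contact_force: [-0.3, -0.0, -1.7]
opening: 0.7
finger_force: 15.0
```

Emit:
{"op": "step_arm", "data": {"motion": [{"dx":0,"dy":0,"dz":0.4,"wx":0,"wy":0,"wz":0,"claw":50},{"dx":0,"dy":0,"dz":0.7,"wx":0,"wy":0,"wz":0,"claw":50},{"dx":0,"dy":0,"dz":0.7,"wx":0,"wy":0,"wz":0,"claw":50},{"dx":0,"dy":0,"dz":0.7,"wx":0,"wy":0,"wz":0,"claw":50}]}}

```text
clock: 19.55
tool_pos: [0.5638, -0.3497, 0.0068]
eef_rot: [-0.036, 0.999, 0.0, 0.001]
contact_force: [0.7, -0.2, -0.6]
opening: 0.7
finger_force: 15.0
```

```bash
python3 -c "
from h import *
plan(.563,-.348,-.0095);print(get_state()['contact_force'])"
```

```text
t19.6 pos [ 0.5638 -0.3497  0.0068] yaw 94.1 tilt 0.12 q1 0.88 q7 1.37 open 61.6 ff 15.0
wz 0.000 (0.0deg)  shift total [0.008 0.021 0.204]  n 1  per call [0.008 0.021 0.204]
[ 0.66511061 -0.16570513 -0.6022538 ]
```

Emit:
{"op": "step_arm", "data": {"motion": [{"dx":0.01,"dy":0.02,"dz":0.1,"wx":0,"wy":0,"wz":0,"claw":50},{"dx":0.01,"dy":0.02,"dz":0.17,"wx":0,"wy":0,"wz":0,"claw":50},{"dx":0.01,"dy":0.02,"dz":0.2,"wx":0,"wy":0,"wz":0,"claw":50},{"dx":0.01,"dy":0.02,"dz":0.2,"wx":0,"wy":0,"wz":0,"claw":50}]}}

```text
clock: 19.95
tool_pos: [0.5617, -0.3487, -0.0102]
eef_rot: [-0.036, 0.999, -0.0, 0.0]
contact_force: [-0.8, 0.9, 2.1]
opening: 0.7
finger_force: 15.0
```

Emit:
{"op": "step_arm", "data": {"motion": [{"dx":0,"dy":0,"dz":0,"wx":0,"wy":0,"wz":0,"claw":70},{"dx":0,"dy":0,"dz":0,"wx":0,"wy":0,"wz":0,"claw":88},{"dx":0,"dy":0,"dz":0,"wx":0,"wy":0,"wz":0,"claw":88},{"dx":0,"dy":0,"dz":0,"wx":0,"wy":0,"wz":0,"claw":88},{"dx":0,"dy":0,"dz":0,"wx":0,"wy":0,"wz":0,"claw":88}]}}

```text
clock: 20.45
tool_pos: [0.5616, -0.3487, -0.0108]
eef_rot: [-0.036, 0.999, -0.0, 0.0]
contact_force: [0.3, 0.3, -0.5]
opening: 0.999
finger_force: 0.0
```

```bash
python3 -c "
from h import *
plan(.563,-.348,.15);print(get_state()['contact_force'])"
```

```text
t20.4 pos [ 0.5616 -0.3487 -0.0108] yaw 94.1 tilt 0.01 q1 0.88 q7 1.35 open 87.9 ff 0.0
wz 0.000 (0.0deg)  shift total [-0.018  0.008 -2.01 ]  n 3  per call [-0.006  0.003 -0.67 ]
[ 0.30972866  0.27035236 -0.53212582]
```

Emit:
{"op": "step_arm", "data": {"motion": [{"dx":0,"dy":0,"dz":-0.3,"wx":0,"wy":0,"wz":0,"claw":88},{"dx":0,"dy":0,"dz":-0.8,"wx":0,"wy":0,"wz":0,"claw":88},{"dx":0,"dy":0,"dz":-1,"wx":0,"wy":0,"wz":0,"claw":88}]}}

```text
clock: 20.75
tool_pos: [0.5637, -0.3487, 0.0726]
eef_rot: [-0.036, 0.999, -0.001, 0.002]
contact_force: [1.3, -0.2, 1.2]
opening: 0.999
finger_force: 0.0
```

Emit:
{"op": "step_arm", "data": {"motion": [{"dx":0,"dy":0,"dz":-0.5,"wx":0,"wy":0,"wz":0,"claw":88},{"dx":0,"dy":0,"dz":-0.9,"wx":0,"wy":0,"wz":0,"claw":88},{"dx":0,"dy":0,"dz":-0.9,"wx":0,"wy":0,"wz":0,"claw":88}]}}

```text
clock: 21.05
tool_pos: [0.5647, -0.349, 0.146]
eef_rot: [-0.036, 0.999, -0.001, 0.004]
contact_force: [0.5, 0.4, 0.4]
opening: 0.999
finger_force: 0.0
```

```bash
python3 -c "
from h import *
snap('wrist','w8'); D=load('w8');W=cloud(D)
for b in ((.5,.63,-.42,-.28,.06,.08),(.42,.53,-.41,-.28,.018,.035)):
  m=mask(W,*b)&(D['p'][...,1]>110);n,l,st,_=cv2.connectedComponentsWithStats(m.astype(np.uint8)); i=1+st[1:,4].argmax(); P=W[l==i]; print(len(P),rect(P),P[:,2].mean())
plan(.6463,-.042,.15,4.1)"
```

```text
2594 (array([ 561.3, -347.7]), array([59.8, 62. ]), 83.2) 0.06778354090871083
2022 (array([ 472.3, -344. ]), array([52.2, 51.8]), 30.2) 0.027163788481371513
t21.1 pos [ 0.563  -0.349   0.1433] yaw 94.1 tilt 0.24 q1 0.92 q7 1.47 open 88.2 ff 0.0
wz 0.500 (90.0deg)  shift total [ 3.753  1.313 -0.083]  n 4  per call [ 0.938  0.328 -0.021]
```

View pics/w8.png

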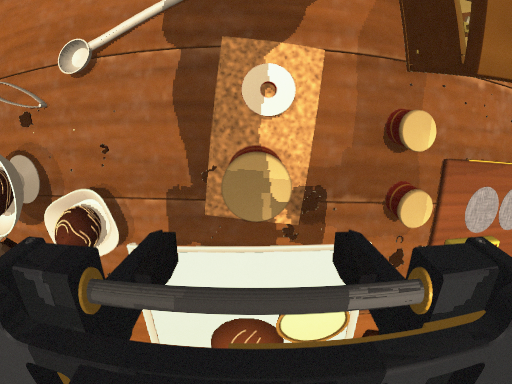

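Both stand upright on the mat: spool at (268,90), tin at (257,185). Now the pack.

Emit:
{"op": "step_arm", "data": {"motion": [{"dx":0,"dy":0,"dz":0,"wx":0,"wy":0,"wz":0.25,"claw":88},{"dx":0,"dy":0,"dz":0,"wx":0,"wy":0,"wz":0.25,"claw":88},{"dx":0,"dy":0,"dz":0,"wx":0,"wy":0,"wz":0.25,"claw":88},{"dx":0,"dy":0,"dz":0,"wx":0,"wy":0,"wz":0.25,"claw":88},{"dx":0,"dy":0,"dz":0,"wx":0,"wy":0,"wz":0.25,"claw":88},{"dx":0,"dy":0,"dz":0,"wx":0,"wy":0,"wz":0.25,"claw":88}]}}

```text
clock: 21.7
tool_pos: [0.5604, -0.3486, 0.1394]
eef_rot: [0.351, 0.936, -0.0, -0.001]
contact_force: [-0.1, -0.1, -0.2]
opening: 1.0
finger_force: 0.0
```

Emit:
{"op": "step_arm", "data": {"motion": [{"dx":0,"dy":0,"dz":0,"wx":0,"wy":0,"wz":0.25,"claw":88},{"dx":0,"dy":0,"dz":0,"wx":0,"wy":0,"wz":0.25,"claw":88},{"dx":0,"dy":0,"dz":0,"wx":0,"wy":0,"wz":0.25,"claw":88},{"dx":0,"dy":0,"dz":0,"wx":0,"wy":0,"wz":0.25,"claw":88},{"dx":0,"dy":0,"dz":0,"wx":0,"wy":0,"wz":0.25,"claw":88},{"dx":0,"dy":0,"dz":0,"wx":0,"wy":0,"wz":0.25,"claw":88}]}}

```text
clock: 22.3
tool_pos: [0.5605, -0.3486, 0.1396]
eef_rot: [0.682, 0.731, -0.001, -0.001]
contact_force: [0.2, -0.7, -0.0]
opening: 1.002
finger_force: 0.0
```

Emit:
{"op": "step_arm", "data": {"motion": [{"dx":0.47,"dy":0.16,"dz":0,"wx":0,"wy":0,"wz":0,"claw":88},{"dx":0.94,"dy":0.33,"dz":0,"wx":0,"wy":0,"wz":0,"claw":88},{"dx":0.94,"dy":0.33,"dz":0,"wx":0,"wy":0,"wz":0,"claw":88}]}}

```text
clock: 22.6
tool_pos: [0.5846, -0.263, 0.1409]
eef_rot: [0.677, 0.736, 0.003, -0.002]
contact_force: [0.6, 0.1, -0.1]
opening: 0.999
finger_force: 0.0
```

Emit:
{"op": "step_arm", "data": {"motion": [{"dx":0.47,"dy":0.16,"dz":0,"wx":0,"wy":0,"wz":0,"claw":88},{"dx":0.94,"dy":0.33,"dz":0,"wx":0,"wy":0,"wz":0,"claw":88},{"dx":0.94,"dy":0.33,"dz":0,"wx":0,"wy":0,"wz":0,"claw":88}]}}

```text
clock: 22.9
tool_pos: [0.6052, -0.1863, 0.141]
eef_rot: [0.677, 0.736, 0.003, -0.002]
contact_force: [0.8, 0.9, -0.7]
opening: 1.0
finger_force: 0.0
```

Emit:
{"op": "step_arm", "data": {"motion": [{"dx":0.47,"dy":0.16,"dz":0,"wx":0,"wy":0,"wz":0,"claw":88},{"dx":0.94,"dy":0.33,"dz":0,"wx":0,"wy":0,"wz":0,"claw":88},{"dx":0.94,"dy":0.33,"dz":0,"wx":0,"wy":0,"wz":0,"claw":88}]}}

```text
clock: 23.2
tool_pos: [0.6257, -0.1097, 0.1411]
eef_rot: [0.677, 0.736, 0.003, -0.002]
contact_force: [0.7, 0.4, 0.4]
opening: 1.004
finger_force: 0.0
```

Emit:
{"op": "step_arm", "data": {"motion": [{"dx":0.47,"dy":0.16,"dz":0,"wx":0,"wy":0,"wz":0,"claw":88},{"dx":0.94,"dy":0.33,"dz":0,"wx":0,"wy":0,"wz":0,"claw":88},{"dx":0.94,"dy":0.33,"dz":0,"wx":0,"wy":0,"wz":0,"claw":88},{"dx":0.94,"dy":0.33,"dz":0,"wx":0,"wy":0,"wz":0,"claw":88}]}}

```text
clock: 23.6
tool_pos: [0.645, -0.0407, 0.1404]
eef_rot: [0.68, 0.733, -0.001, -0.0]
contact_force: [-0.6, -0.5, -0.1]
opening: 0.995
finger_force: 0.0
```

```bash
python3 -c "
from h import *
snap('wrist','w9'); D=load('w9');W=cloud(D)
m=mask(W,.59,.71,-.12,.05,.029,.042)&(D['p'].max(-1)>90);P=W[m];print(len(P),rect(P))
plan(.6463,-.042,.08,3.7)"
```

```text
4118 (array([646.5, -41.5]), array([44.7, 94.4]), 3.4)
t23.6 pos [ 0.6447 -0.0427  0.1404] yaw 4.1 tilt 0.14 q1 0.26 q7 -0.35 open 87.9 ff 0.0
wz 0.002 (0.4deg)  shift total [0.007 0.02  0.755]  n 1  per call [0.007 0.02  0.755]
```

Emit:
{"op": "step_arm", "data": {"motion": [{"dx":0,"dy":0.02,"dz":0.4,"wx":0,"wy":0,"wz":0.002,"claw":88},{"dx":0,"dy":0.02,"dz":0.8,"wx":0,"wy":0,"wz":0.002,"claw":88},{"dx":0,"dy":0.02,"dz":1,"wx":0,"wy":0,"wz":0.002,"claw":88},{"dx":0,"dy":0.02,"dz":1,"wx":0,"wy":0,"wz":0.002,"claw":88},{"dx":0,"dy":0.02,"dz":1,"wx":0,"wy":0,"wz":0.002,"claw":88}]}}

```text
clock: 24.15
tool_pos: [0.6473, -0.0419, 0.0617]
eef_rot: [0.684, 0.73, 0.0, 0.0]
contact_force: [0.4, 0.2, 0.4]
opening: 0.997
finger_force: 0.0
```

Emit:
{"op": "step_arm", "data": {"motion": [{"dx":0,"dy":0,"dz":0.4,"wx":0,"wy":0,"wz":0,"claw":88},{"dx":0,"dy":0,"dz":0.7,"wx":0,"wy":0,"wz":0,"claw":88},{"dx":0,"dy":0,"dz":0.86,"wx":0,"wy":0,"wz":0,"claw":88},{"dx":0,"dy":0,"dz":0.88,"wx":0,"wy":0,"wz":0,"claw":88},{"dx":0,"dy":0,"dz":0.88,"wx":0,"wy":0,"wz":0,"claw":88}]}}

```text
clock: 24.65
tool_pos: [0.6479, -0.0409, -0.0081]
eef_rot: [0.684, 0.73, 0.001, 0.001]
contact_force: [0.9, -0.0, 0.6]
opening: 0.999
finger_force: 0.0
```

```bash
python3 -c "
from h import *
plan(.6465,-.0415,-.011,3.7);print(get_state()['contact_force'])"
```

```text
t24.6 pos [ 0.6479 -0.0409 -0.0081] yaw 3.7 tilt 0.10 q1 0.20 q7 -0.45 open 87.9 ff 0.0
wz 0.000 (0.0deg)  shift total [-0.006 -0.018  0.037]  n 1  per call [-0.006 -0.018  0.037]
[ 0.93128266 -0.03581843  0.6200478 ]
```

Emit:
{"op": "step_arm", "data": {"motion": [{"dx":0,"dy":-0.01,"dz":0.02,"wx":0,"wy":0,"wz":0,"claw":34},{"dx":0,"dy":-0.01,"dz":0.02,"wx":0,"wy":0,"wz":0,"claw":34},{"dx":0,"dy":-0.01,"dz":0.02,"wx":0,"wy":0,"wz":0,"claw":34},{"dx":0,"dy":-0.01,"dz":0.02,"wx":0,"wy":0,"wz":0,"claw":34},{"dx":0,"dy":-0.01,"dz":0.02,"wx":0,"wy":0,"wz":0,"claw":34},{"dx":0,"dy":-0.01,"dz":0.02,"wx":0,"wy":0,"wz":0,"claw":34},{"dx":0,"dy":-0.01,"dz":0.02,"wx":0,"wy":0,"wz":0,"claw":34},{"dx":0,"dy":-0.01,"dz":0.02,"wx":0,"wy":0,"wz":0,"claw":34}], "force": 15}}

```text
clock: 25.45
tool_pos: [0.6463, -0.0411, -0.0106]
eef_rot: [0.684, 0.73, 0.0, 0.0]
contact_force: [-0.2, 0.1, 1.5]
opening: 0.524
finger_force: 15.0
```

Emit:
{"op": "step_arm", "data": {"motion": [{"dx":0,"dy":0,"dz":-0.2,"wx":0,"wy":0,"wz":0,"claw":34},{"dx":0,"dy":0,"dz":-0.5,"wx":0,"wy":0,"wz":0,"claw":34},{"dx":0,"dy":0,"dz":-1,"wx":0,"wy":0,"wz":0,"claw":34},{"dx":0,"dy":0,"dz":-1,"wx":0,"wy":0,"wz":0,"claw":34}]}}

```text
clock: 25.85
tool_pos: [0.6503, -0.0403, 0.0753]
eef_rot: [0.684, 0.73, 0.004, 0.003]
contact_force: [0.7, 0.4, -0.4]
opening: 0.523
finger_force: 15.0
```

Emit:
{"op": "step_arm", "data": {"motion": [{"dx":0,"dy":0,"dz":-0.4,"wx":0,"wy":0,"wz":0,"claw":34},{"dx":0,"dy":0,"dz":-0.6,"wx":0,"wy":0,"wz":0,"claw":34},{"dx":0,"dy":0,"dz":-0.6,"wx":0,"wy":0,"wz":0,"claw":34},{"dx":0,"dy":0,"dz":-0.6,"wx":0,"wy":0,"wz":0,"claw":34}]}}

```text
clock: 26.25
tool_pos: [0.6459, -0.0412, 0.1169]
eef_rot: [0.684, 0.73, -0.0, 0.0]
contact_force: [0.3, 0.5, -1.2]
opening: 0.52
finger_force: 15.0
```

```bash
python3 -c "
from h import *
plan(.4877,.2264,.12,99.6)"
```

```text
t26.2 pos [ 0.6459 -0.0412  0.1169] yaw 3.7 tilt 0.03 q1 0.25 q7 -0.37 open 45.8 ff 15.0
wz 0.467 (84.1deg)  shift total [-1.392 -3.628 -0.039]  n 4  per call [-0.348 -0.907 -0.01 ]
```

Emit:
{"op": "step_arm", "data": {"motion": [{"dx":0,"dy":0,"dz":0,"wx":0,"wy":0,"wz":-0.267,"claw":34},{"dx":0,"dy":0,"dz":0,"wx":0,"wy":0,"wz":-0.267,"claw":34},{"dx":0,"dy":0,"dz":0,"wx":0,"wy":0,"wz":-0.267,"claw":34},{"dx":0,"dy":0,"dz":0,"wx":0,"wy":0,"wz":-0.267,"claw":34},{"dx":0,"dy":0,"dz":0,"wx":0,"wy":0,"wz":-0.267,"claw":34},{"dx":0,"dy":0,"dz":0,"wx":0,"wy":0,"wz":-0.267,"claw":34}]}}

```text
clock: 26.85
tool_pos: [0.645, -0.0413, 0.1151]
eef_rot: [0.325, 0.946, -0.001, -0.001]
contact_force: [0.4, -0.9, -0.2]
opening: 0.523
finger_force: 15.0
```

Emit:
{"op": "step_arm", "data": {"motion": [{"dx":0,"dy":0,"dz":0,"wx":0,"wy":0,"wz":-0.267,"claw":34},{"dx":0,"dy":0,"dz":0,"wx":0,"wy":0,"wz":-0.267,"claw":34},{"dx":0,"dy":0,"dz":0,"wx":0,"wy":0,"wz":-0.267,"claw":34},{"dx":0,"dy":0,"dz":0,"wx":0,"wy":0,"wz":-0.267,"claw":34},{"dx":0,"dy":0,"dz":0,"wx":0,"wy":0,"wz":-0.267,"claw":34},{"dx":0,"dy":0,"dz":0,"wx":0,"wy":0,"wz":-0.267,"claw":34},{"dx":0,"dy":0,"dz":0,"wx":0,"wy":0,"wz":-0.267,"claw":34}]}}

```text
clock: 27.55
tool_pos: [0.645, -0.0413, 0.1152]
eef_rot: [-0.086, 0.996, 0.0, -0.002]
contact_force: [-0.2, -0.1, -0.2]
opening: 0.53
finger_force: 15.0
```

Emit:
{"op": "step_arm", "data": {"motion": [{"dx":0.17,"dy":0.45,"dz":0,"wx":0,"wy":0,"wz":0,"claw":34},{"dx":0.35,"dy":0.9,"dz":0,"wx":0,"wy":0,"wz":0,"claw":34},{"dx":0.35,"dy":0.9,"dz":0,"wx":0,"wy":0,"wz":0,"claw":34}]}}

```text
clock: 27.85
tool_pos: [0.6028, 0.0318, 0.1173]
eef_rot: [-0.09, 0.996, 0.002, -0.001]
contact_force: [0.1, 0.5, -0.5]
opening: 0.524
finger_force: 15.0
```

Emit:
{"op": "step_arm", "data": {"motion": [{"dx":0.17,"dy":0.45,"dz":0,"wx":0,"wy":0,"wz":0,"claw":34},{"dx":0.35,"dy":0.9,"dz":0,"wx":0,"wy":0,"wz":0,"claw":34},{"dx":0.35,"dy":0.9,"dz":0,"wx":0,"wy":0,"wz":0,"claw":34}]}}

```text
clock: 28.15
tool_pos: [0.5632, 0.0972, 0.1175]
eef_rot: [-0.09, 0.996, 0.002, -0.001]
contact_force: [-0.4, 0.1, -1.1]
opening: 0.525
finger_force: 15.0
```

Emit:
{"op": "step_arm", "data": {"motion": [{"dx":0.17,"dy":0.45,"dz":0,"wx":0,"wy":0,"wz":0,"claw":34},{"dx":0.35,"dy":0.9,"dz":0,"wx":0,"wy":0,"wz":0,"claw":34},{"dx":0.35,"dy":0.9,"dz":0,"wx":0,"wy":0,"wz":0,"claw":34}]}}

```text
clock: 28.45
tool_pos: [0.5236, 0.1629, 0.1176]
eef_rot: [-0.089, 0.996, 0.002, -0.001]
contact_force: [0.2, 0.9, -0.3]
opening: 0.528
finger_force: 15.0
```

```bash
python3 -c "
from h import *
plan(.4877,.2264,.12,99.6)"
```

```text
t28.4 pos [0.5236 0.1629 0.1176] yaw 100.3 tilt 0.25 q1 0.11 q7 0.53 open 46.5 ff 15.0
wz 0.004 (0.7deg)  shift total [ 0.311  0.858 -0.029]  n 1  per call [ 0.311  0.858 -0.029]
```

Emit:
{"op": "step_arm", "data": {"motion": [{"dx":0.16,"dy":0.43,"dz":0,"wx":0,"wy":0,"wz":0,"claw":34},{"dx":0.31,"dy":0.84,"dz":0,"wx":0,"wy":0,"wz":0,"claw":34},{"dx":0.31,"dy":0.84,"dz":0,"wx":0,"wy":0,"wz":0,"claw":34},{"dx":0.31,"dy":0.84,"dz":0,"wx":0,"wy":0,"wz":0,"claw":34},{"dx":0.31,"dy":0.84,"dz":0,"wx":0,"wy":0,"wz":0,"claw":34}]}}

```text
clock: 28.95
tool_pos: [0.4915, 0.2174, 0.1166]
eef_rot: [-0.084, 0.996, -0.001, -0.0]
contact_force: [0.6, -1.0, -0.1]
opening: 0.521
finger_force: 15.0
```

Emit:
{"op": "step_arm", "data": {"motion": [{"dx":0,"dy":0,"dz":0.4,"wx":0,"wy":0,"wz":0,"claw":34},{"dx":0,"dy":0,"dz":0.8,"wx":0,"wy":0,"wz":0,"claw":34},{"dx":0,"dy":0,"dz":1,"wx":0,"wy":0,"wz":0,"claw":34},{"dx":0,"dy":0,"dz":1,"wx":0,"wy":0,"wz":0,"claw":34},{"dx":0,"dy":0,"dz":1,"wx":0,"wy":0,"wz":0,"claw":34}]}}

```text
clock: 29.45
tool_pos: [0.4911, 0.2185, 0.0373]
eef_rot: [-0.085, 0.996, -0.0, 0.0]
contact_force: [-0.3, 0.7, 0.6]
opening: 0.526
finger_force: 15.0
```

```bash
python3 -c "
from h import *
plan(.4877,.2264,-.0175,99.6)
snap('wrist','w10')"
```

```text
t29.4 pos [0.4911 0.2185 0.0373] yaw 99.7 tilt 0.02 q1 -0.07 q7 0.25 open 46.3 ff 15.0
wz 0.001 (0.1deg)  shift total [0.026 0.105 0.685]  n 1  per call [0.026 0.105 0.685]
```

View pics/w10.png

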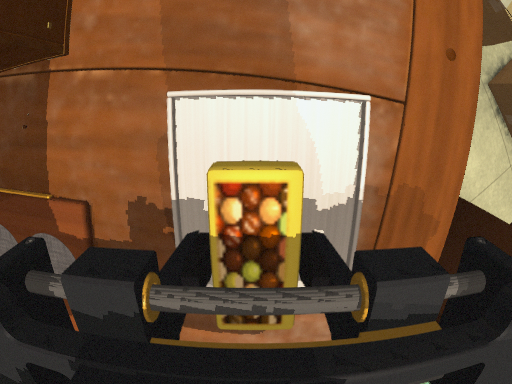

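The pack, at about (255,240), is held picture side up and lengthwise over the tray, whose near edge runs along (168..370,95). I'll lower and release it with a limited opening.

Emit:
{"op": "step_arm", "data": {"motion": [{"dx":0.03,"dy":0.1,"dz":0.2,"wx":0,"wy":0,"wz":0,"claw":34},{"dx":0.03,"dy":0.1,"dz":0.45,"wx":0,"wy":0,"wz":0,"claw":34},{"dx":0.03,"dy":0.1,"dz":0.6,"wx":0,"wy":0,"wz":0,"claw":34},{"dx":0.03,"dy":0.1,"dz":0.67,"wx":0,"wy":0,"wz":0,"claw":34},{"dx":0.03,"dy":0.1,"dz":0.68,"wx":0,"wy":0,"wz":0,"claw":34},{"dx":0.03,"dy":0.1,"dz":0.68,"wx":0,"wy":0,"wz":0,"claw":34}]}}

```text
clock: 30.1
tool_pos: [0.4872, 0.2269, -0.0167]
eef_rot: [-0.086, 0.996, 0.0, 0.0]
contact_force: [-0.5, -0.2, -0.8]
opening: 0.524
finger_force: 15.0
```

Emit:
{"op": "step_arm", "data": {"motion": [{"dx":0,"dy":0,"dz":0,"wx":0,"wy":0,"wz":0,"claw":55},{"dx":0,"dy":0,"dz":0,"wx":0,"wy":0,"wz":0,"claw":62},{"dx":0,"dy":0,"dz":0,"wx":0,"wy":0,"wz":0,"claw":62},{"dx":0,"dy":0,"dz":0,"wx":0,"wy":0,"wz":0,"claw":62}]}}

```text
clock: 30.5
tool_pos: [0.4869, 0.2269, -0.017]
eef_rot: [-0.086, 0.996, 0.0, 0.0]
contact_force: [0.1, 0.1, -1.2]
opening: 0.702
finger_force: 0.0
```

Emit:
{"op": "step_arm", "data": {"motion": [{"dx":0,"dy":0,"dz":-0.2,"wx":0,"wy":0,"wz":0,"claw":62},{"dx":0,"dy":0,"dz":-0.6,"wx":0,"wy":0,"wz":0,"claw":62},{"dx":0,"dy":0,"dz":-1,"wx":0,"wy":0,"wz":0,"claw":62}]}}

```text
clock: 30.8
tool_pos: [0.4862, 0.2266, 0.0634]
eef_rot: [-0.086, 0.996, -0.0, -0.001]
contact_force: [-0.5, 0.5, 0.8]
opening: 0.704
finger_force: 0.0
```

Emit:
{"op": "step_arm", "data": {"motion": [{"dx":0,"dy":0,"dz":-0.5,"wx":0,"wy":0,"wz":0,"claw":88},{"dx":0,"dy":0,"dz":-1,"wx":0,"wy":0,"wz":0,"claw":88},{"dx":0,"dy":0,"dz":-1,"wx":0,"wy":0,"wz":0,"claw":88},{"dx":0,"dy":0,"dz":-1,"wx":0,"wy":0,"wz":0,"claw":88}]}}

```text
clock: 31.2
tool_pos: [0.4872, 0.2268, 0.1435]
eef_rot: [-0.086, 0.996, 0.0, 0.001]
contact_force: [-0.9, -1.0, -0.6]
opening: 0.994
finger_force: 0.0
```

```bash
python3 -c "
from h import *
snap('wrist','w11'); D=load('w11');W=cloud(D); hsv=cv2.cvtColor(D['p'],cv2.COLOR_RGB2HSV)
m=mask(W,.4,.57,.15,.3,.02,.035)&(D['p'].max(-1)>90);P=W[m];print('pack',len(P),rect(P),P[:,2].mean())
m=mask(W,.36,.62,.1,.36,-.01,.035)&(hsv[...,1]<60)&(hsv[...,2]>90); P=W[m]; print('tray',rect(P))
plan(.5616,-.3487,.15,94.1)"
```

```text
pack 3456 (array([487.7, 226.2]), array([95.9, 44.7]), 9.9) 0.026805255993463787
tray (array([487.6, 226. ]), array([169.5, 146.1]), 9.4)
t31.2 pos [0.4866 0.2261 0.1423] yaw 99.8 tilt 0.07 q1 -0.01 q7 0.41 open 88.1 ff 0.0
wz 0.032 (5.7deg)  shift total [-0.421 -7.233 -0.096]  n 8  per call [-0.053 -0.904 -0.012]
```

The pack lies centred in the tray, level and aligned. Back to the tin.

Emit:
{"op": "step_arm", "data": {"motion": [{"dx":0,"dy":0,"dz":-0.1,"wx":0,"wy":0,"wz":0.032,"claw":88},{"dx":0,"dy":0,"dz":-0.1,"wx":0,"wy":0,"wz":0.032,"claw":88}]}}

```text
clock: 31.45
tool_pos: [0.4864, 0.2265, 0.15]
eef_rot: [-0.036, 0.999, -0.0, -0.001]
contact_force: [-0.5, 0.4, -0.3]
opening: 0.999
finger_force: 0.0
```

Emit:
{"op": "step_arm", "data": {"motion": [{"dx":-0.03,"dy":-0.45,"dz":0,"wx":0,"wy":0,"wz":0,"claw":88},{"dx":-0.05,"dy":-0.9,"dz":0,"wx":0,"wy":0,"wz":0,"claw":88},{"dx":-0.05,"dy":-0.9,"dz":0,"wx":0,"wy":0,"wz":0,"claw":88}]}}

```text
clock: 31.75
tool_pos: [0.4957, 0.1482, 0.1484]
eef_rot: [-0.033, 0.999, -0.004, -0.002]
contact_force: [0.1, 0.4, 0.3]
opening: 1.0
finger_force: 0.0
```

Emit:
{"op": "step_arm", "data": {"motion": [{"dx":-0.03,"dy":-0.45,"dz":0,"wx":0,"wy":0,"wz":0,"claw":88},{"dx":-0.05,"dy":-0.9,"dz":0,"wx":0,"wy":0,"wz":0,"claw":88},{"dx":-0.05,"dy":-0.9,"dz":0,"wx":0,"wy":0,"wz":0,"claw":88}]}}

```text
clock: 32.05
tool_pos: [0.5047, 0.0777, 0.1488]
eef_rot: [-0.033, 0.999, -0.003, -0.002]
contact_force: [0.5, 0.2, -0.1]
opening: 1.0
finger_force: 0.0
```

Emit:
{"op": "step_arm", "data": {"motion": [{"dx":-0.03,"dy":-0.45,"dz":0,"wx":0,"wy":0,"wz":0,"claw":88},{"dx":-0.05,"dy":-0.9,"dz":0,"wx":0,"wy":0,"wz":0,"claw":88},{"dx":-0.05,"dy":-0.9,"dz":0,"wx":0,"wy":0,"wz":0,"claw":88}]}}

```text
clock: 32.35
tool_pos: [0.5138, 0.0071, 0.149]
eef_rot: [-0.033, 0.999, -0.002, -0.002]
contact_force: [0.7, -0.4, -0.8]
opening: 1.0
finger_force: 0.0
```

Emit:
{"op": "step_arm", "data": {"motion": [{"dx":-0.03,"dy":-0.45,"dz":0,"wx":0,"wy":0,"wz":0,"claw":88},{"dx":-0.05,"dy":-0.9,"dz":0,"wx":0,"wy":0,"wz":0,"claw":88},{"dx":-0.05,"dy":-0.9,"dz":0,"wx":0,"wy":0,"wz":0,"claw":88}]}}

```text
clock: 32.65
tool_pos: [0.5231, -0.0637, 0.1492]
eef_rot: [-0.033, 0.999, -0.001, -0.001]
contact_force: [0.1, -0.6, -0.9]
opening: 0.995
finger_force: 0.0
```

Emit:
{"op": "step_arm", "data": {"motion": [{"dx":-0.03,"dy":-0.45,"dz":0,"wx":0,"wy":0,"wz":0,"claw":88},{"dx":-0.05,"dy":-0.9,"dz":0,"wx":0,"wy":0,"wz":0,"claw":88},{"dx":-0.05,"dy":-0.9,"dz":0,"wx":0,"wy":0,"wz":0,"claw":88}]}}

```text
clock: 32.95
tool_pos: [0.5325, -0.1348, 0.1494]
eef_rot: [-0.033, 0.999, -0.001, -0.001]
contact_force: [0.7, -0.2, 0.2]
opening: 0.996
finger_force: 0.0
```

Emit:
{"op": "step_arm", "data": {"motion": [{"dx":-0.03,"dy":-0.45,"dz":0,"wx":0,"wy":0,"wz":0,"claw":88},{"dx":-0.05,"dy":-0.9,"dz":0,"wx":0,"wy":0,"wz":0,"claw":88},{"dx":-0.05,"dy":-0.9,"dz":0,"wx":0,"wy":0,"wz":0,"claw":88}]}}

```text
clock: 33.25
tool_pos: [0.5418, -0.206, 0.1495]
eef_rot: [-0.033, 0.999, -0.001, -0.0]
contact_force: [-0.6, -0.9, -0.0]
opening: 1.0
finger_force: 0.0
```

Emit:
{"op": "step_arm", "data": {"motion": [{"dx":-0.03,"dy":-0.45,"dz":0,"wx":0,"wy":0,"wz":0,"claw":88},{"dx":-0.05,"dy":-0.9,"dz":0,"wx":0,"wy":0,"wz":0,"claw":88},{"dx":-0.05,"dy":-0.9,"dz":0,"wx":0,"wy":0,"wz":0,"claw":88},{"dx":-0.05,"dy":-0.9,"dz":0,"wx":0,"wy":0,"wz":0,"claw":88},{"dx":-0.05,"dy":-0.9,"dz":0,"wx":0,"wy":0,"wz":0,"claw":88}]}}

```text
clock: 33.75
tool_pos: [0.5513, -0.2706, 0.1509]
eef_rot: [-0.038, 0.999, 0.001, 0.0]
contact_force: [0.6, -0.7, 0.5]
opening: 0.997
finger_force: 0.0
```

```bash
python3 -c "
from h import *
plan(.5616,-.3487,.15,94.1)"
```

```text
t33.8 pos [ 0.5513 -0.2706  0.1509] yaw 94.3 tilt 0.12 q1 0.86 q7 1.32 open 87.7 ff 0.0
wz 0.001 (0.2deg)  shift total [-0.058 -0.983  0.011]  n 1  per call [-0.058 -0.983  0.011]
```

Emit:
{"op": "step_arm", "data": {"motion": [{"dx":-0.03,"dy":-0.45,"dz":0,"wx":0,"wy":0,"wz":0.001,"claw":88},{"dx":-0.06,"dy":-0.96,"dz":0,"wx":0,"wy":0,"wz":0.001,"claw":88},{"dx":-0.06,"dy":-0.96,"dz":0,"wx":0,"wy":0,"wz":0.001,"claw":88},{"dx":-0.06,"dy":-0.96,"dz":0,"wx":0,"wy":0,"wz":0.001,"claw":88},{"dx":-0.06,"dy":-0.96,"dz":0,"wx":0,"wy":0,"wz":0.001,"claw":88},{"dx":-0.06,"dy":-0.96,"dz":0,"wx":0,"wy":0,"wz":0.001,"claw":88}]}}

```text
clock: 34.35
tool_pos: [0.5615, -0.3478, 0.1512]
eef_rot: [-0.036, 0.999, 0.0, 0.0]
contact_force: [-0.2, -0.3, -0.7]
opening: 0.996
finger_force: 0.0
```

```bash
python3 -c "
from h import *
plan(.5616,-.3487,-.0105,94.1)
snap('wrist','w12'); D=load('w12');W=cloud(D)
m=mask(W,.5,.63,-.42,-.28,.06,.08)&(D['p'][...,1]>110);n,l,st,_=cv2.connectedComponentsWithStats(m.astype(np.uint8)); i=1+st[1:,4].argmax(); P=W[l==i]; print(len(P),rect(P),P[:,2].mean())
"
```

```text
t34.4 pos [ 0.5615 -0.3478  0.1512] yaw 94.1 tilt 0.05 q1 0.93 q7 1.48 open 87.7 ff 0.0
wz 0.000 (0.0deg)  shift total [ 0.    -0.012  2.021]  n 3  per call [ 0.    -0.004  0.674]
2367 (array([ 561.5, -348.4]), array([61. , 60.5]), 9.4) 0.06775923755267466
```

Emit:
{"op": "step_arm", "data": {"motion": [{"dx":0,"dy":-0.01,"dz":0.4,"wx":0,"wy":0,"wz":0,"claw":88},{"dx":0,"dy":-0.01,"dz":0.8,"wx":0,"wy":0,"wz":0,"claw":88},{"dx":0,"dy":-0.01,"dz":0.8,"wx":0,"wy":0,"wz":0,"claw":88},{"dx":0,"dy":-0.01,"dz":0.8,"wx":0,"wy":0,"wz":0,"claw":88}]}}

```text
clock: 34.8
tool_pos: [0.5613, -0.3501, 0.0873]
eef_rot: [-0.035, 0.999, 0.0, -0.0]
contact_force: [-0.1, -0.1, 1.2]
opening: 1.0
finger_force: 0.0
```

Emit:
{"op": "step_arm", "data": {"motion": [{"dx":0,"dy":0,"dz":0.3,"wx":0,"wy":0,"wz":0,"claw":88},{"dx":0,"dy":0,"dz":0.6,"wx":0,"wy":0,"wz":0,"claw":88},{"dx":0,"dy":0,"dz":0.8,"wx":0,"wy":0,"wz":0,"claw":88},{"dx":0,"dy":0,"dz":1,"wx":0,"wy":0,"wz":0,"claw":88},{"dx":0,"dy":0,"dz":1,"wx":0,"wy":0,"wz":0,"claw":88},{"dx":0,"dy":0,"dz":1,"wx":0,"wy":0,"wz":0,"claw":88}]}}

```text
clock: 35.4
tool_pos: [0.5617, -0.3509, 0.0075]
eef_rot: [-0.034, 0.999, -0.0, 0.001]
contact_force: [-0.6, 1.4, 0.5]
opening: 0.998
finger_force: 0.0
```

```bash
python3 -c "
from h import *
plan(.5616,-.3487,-.0105,94.1)"
```

```text
t35.4 pos [ 0.5617 -0.3509  0.0075] yaw 93.9 tilt 0.06 q1 0.89 q7 1.36 open 87.9 ff 0.0
wz -0.001 (-0.2deg)  shift total [-0.001  0.027  0.225]  n 1  per call [-0.001  0.027  0.225]
```

Emit:
{"op": "step_arm", "data": {"motion": [{"dx":0,"dy":0.025,"dz":0.1,"wx":0,"wy":0,"wz":0,"claw":88},{"dx":0,"dy":0.025,"dz":0.22,"wx":0,"wy":0,"wz":0,"claw":88},{"dx":0,"dy":0.025,"dz":0.22,"wx":0,"wy":0,"wz":0,"claw":88},{"dx":0,"dy":0.025,"dz":0.22,"wx":0,"wy":0,"wz":0,"claw":88}]}}

```text
clock: 35.8
tool_pos: [0.5607, -0.3489, -0.0111]
eef_rot: [-0.034, 0.999, 0.0, -0.0]
contact_force: [0.6, -0.8, 0.3]
opening: 0.996
finger_force: 0.0
```

Emit:
{"op": "step_arm", "data": {"motion": [{"dx":0,"dy":0,"dz":0,"wx":0,"wy":0,"wz":0,"claw":50},{"dx":0,"dy":0,"dz":0,"wx":0,"wy":0,"wz":0,"claw":50},{"dx":0,"dy":0,"dz":0,"wx":0,"wy":0,"wz":0,"claw":50},{"dx":0,"dy":0,"dz":0,"wx":0,"wy":0,"wz":0,"claw":50},{"dx":0,"dy":0,"dz":0,"wx":0,"wy":0,"wz":0,"claw":50},{"dx":0,"dy":0,"dz":0,"wx":0,"wy":0,"wz":0,"claw":50}]}}

```text
clock: 36.4
tool_pos: [0.5611, -0.3489, -0.0105]
eef_rot: [-0.034, 0.999, -0.0, 0.0]
contact_force: [-0.4, 0.5, 2.3]
opening: 0.698
finger_force: 15.0
```

Emit:
{"op": "step_arm", "data": {"motion": [{"dx":0,"dy":0,"dz":-0.2,"wx":0,"wy":0,"wz":0,"claw":50},{"dx":0,"dy":0,"dz":-0.5,"wx":0,"wy":0,"wz":0,"claw":50},{"dx":0,"dy":0,"dz":-1,"wx":0,"wy":0,"wz":0,"claw":50},{"dx":0,"dy":0,"dz":-1,"wx":0,"wy":0,"wz":0,"claw":50}]}}

```text
clock: 36.8
tool_pos: [0.565, -0.3494, 0.0756]
eef_rot: [-0.034, 0.999, -0.001, 0.005]
contact_force: [1.0, 1.0, -0.2]
opening: 0.701
finger_force: 14.9
```

Emit:
{"op": "step_arm", "data": {"motion": [{"dx":0,"dy":0,"dz":-0.4,"wx":0,"wy":0,"wz":0,"claw":50},{"dx":0,"dy":0,"dz":-0.9,"wx":0,"wy":0,"wz":0,"claw":50},{"dx":0,"dy":0,"dz":-0.9,"wx":0,"wy":0,"wz":0,"claw":50},{"dx":0,"dy":0,"dz":-0.9,"wx":0,"wy":0,"wz":0,"claw":50}]}}

```text
clock: 37.2
tool_pos: [0.5611, -0.3492, 0.1422]
eef_rot: [-0.034, 0.999, -0.001, 0.001]
contact_force: [-2.0, 0.4, -1.8]
opening: 0.701
finger_force: 14.9
```

```bash
python3 -c "
from h import *
plan(.5833,-.032,.14,94.1)"
```

```text
t37.2 pos [ 0.5611 -0.3492  0.1422] yaw 93.9 tilt 0.10 q1 0.93 q7 1.47 open 61.7 ff 14.9
wz -0.001 (-0.2deg)  shift total [-0.56   3.935  0.028]  n 4  per call [-0.14   0.984  0.007]
```

Emit:
{"op": "step_arm", "data": {"motion": [{"dx":-0.06,"dy":0.4,"dz":0,"wx":0,"wy":0,"wz":0,"claw":50},{"dx":-0.1,"dy":0.8,"dz":0,"wx":0,"wy":0,"wz":0,"claw":50},{"dx":-0.14,"dy":0.98,"dz":0,"wx":0,"wy":0,"wz":0,"claw":50}]}}

```text
clock: 37.5
tool_pos: [0.5658, -0.2664, 0.1401]
eef_rot: [-0.036, 0.999, 0.001, -0.001]
contact_force: [0.1, 0.4, -0.9]
opening: 0.7
finger_force: 14.9
```

Emit:
{"op": "step_arm", "data": {"motion": [{"dx":-0.07,"dy":0.5,"dz":0,"wx":0,"wy":0,"wz":0,"claw":50},{"dx":-0.14,"dy":0.98,"dz":0,"wx":0,"wy":0,"wz":0,"claw":50},{"dx":-0.14,"dy":0.98,"dz":0,"wx":0,"wy":0,"wz":0,"claw":50}]}}

```text
clock: 37.8
tool_pos: [0.5731, -0.184, 0.1414]
eef_rot: [-0.039, 0.999, 0.002, 0.0]
contact_force: [-0.3, 0.2, -1.4]
opening: 0.703
finger_force: 14.9
```

Emit:
{"op": "step_arm", "data": {"motion": [{"dx":-0.07,"dy":0.5,"dz":0,"wx":0,"wy":0,"wz":0,"claw":50},{"dx":-0.14,"dy":0.98,"dz":0,"wx":0,"wy":0,"wz":0,"claw":50},{"dx":-0.14,"dy":0.98,"dz":0,"wx":0,"wy":0,"wz":0,"claw":50}]}}

```text
clock: 38.1
tool_pos: [0.5789, -0.1053, 0.1415]
eef_rot: [-0.039, 0.999, 0.002, 0.0]
contact_force: [1.2, 0.3, 0.0]
opening: 0.698
finger_force: 14.9
```

Emit:
{"op": "step_arm", "data": {"motion": [{"dx":-0.07,"dy":0.5,"dz":0,"wx":0,"wy":0,"wz":0,"claw":50},{"dx":-0.14,"dy":0.9,"dz":0,"wx":0,"wy":0,"wz":0,"claw":50},{"dx":-0.14,"dy":0.98,"dz":0,"wx":0,"wy":0,"wz":0,"claw":50},{"dx":-0.14,"dy":0.98,"dz":0,"wx":0,"wy":0,"wz":0,"claw":50},{"dx":-0.14,"dy":0.98,"dz":0,"wx":0,"wy":0,"wz":0,"claw":50},{"dx":-0.14,"dy":0.98,"dz":0,"wx":0,"wy":0,"wz":0,"claw":50}]}}

```text
clock: 38.7
tool_pos: [0.584, -0.0357, 0.1406]
eef_rot: [-0.033, 0.999, -0.001, -0.0]
contact_force: [1.1, 0.0, -0.6]
opening: 0.7
finger_force: 14.9
```

```bash
python3 -c "
from h import *
plan(.5833,-.032,-.0015,94.1)"
```

```text
t38.7 pos [ 0.584  -0.0357  0.1406] yaw 93.7 tilt 0.12 q1 0.46 q7 0.87 open 61.6 ff 14.9
wz -0.002 (-0.4deg)  shift total [0.006 0.046 1.777]  n 2  per call [0.003 0.023 0.888]
```

Emit:
{"op": "step_arm", "data": {"motion": [{"dx":0,"dy":0.03,"dz":0.4,"wx":0,"wy":0,"wz":-0.002,"claw":50},{"dx":0,"dy":0.03,"dz":0.8,"wx":0,"wy":0,"wz":-0.002,"claw":50},{"dx":0,"dy":0.03,"dz":1,"wx":0,"wy":0,"wz":-0.002,"claw":50},{"dx":0,"dy":0.03,"dz":1,"wx":0,"wy":0,"wz":-0.002,"claw":50}]}}

```text
clock: 39.1
tool_pos: [0.5824, -0.0323, 0.059]
eef_rot: [-0.037, 0.999, -0.001, -0.002]
contact_force: [-0.5, -0.7, -1.8]
opening: 0.699
finger_force: 14.9
```

Emit:
{"op": "step_arm", "data": {"motion": [{"dx":0,"dy":0,"dz":0.3,"wx":0,"wy":0,"wz":0,"claw":50},{"dx":0,"dy":0,"dz":0.55,"wx":0,"wy":0,"wz":0,"claw":50},{"dx":0,"dy":0,"dz":0.55,"wx":0,"wy":0,"wz":0,"claw":50},{"dx":0,"dy":0,"dz":0.55,"wx":0,"wy":0,"wz":0,"claw":50},{"dx":0,"dy":0,"dz":0.55,"wx":0,"wy":0,"wz":0,"claw":50}]}}

```text
clock: 39.6
tool_pos: [0.5853, -0.0304, 0.0189]
eef_rot: [-0.037, 0.999, 0.0, 0.001]
contact_force: [-0.2, 0.4, -2.0]
opening: 0.702
finger_force: 14.9
```

```bash
python3 -c "
from h import *
plan(.5833,-.0322,-.0015,94.1)"
```

```text
t39.6 pos [ 0.5853 -0.0304  0.0189] yaw 94.3 tilt 0.16 q1 0.39 q7 0.71 open 61.8 ff 14.9
wz 0.001 (0.2deg)  shift total [ 0.026 -0.021  0.255]  n 1  per call [ 0.026 -0.021  0.255]
```

Emit:
{"op": "step_arm", "data": {"motion": [{"dx":0.02,"dy":-0.02,"dz":0.12,"wx":0,"wy":0,"wz":0,"claw":50},{"dx":0.02,"dy":-0.02,"dz":0.2,"wx":0,"wy":0,"wz":0,"claw":50},{"dx":0.02,"dy":-0.02,"dz":0.25,"wx":0,"wy":0,"wz":0,"claw":50},{"dx":0.02,"dy":-0.02,"dz":0.25,"wx":0,"wy":0,"wz":0,"claw":50},{"dx":0.02,"dy":-0.02,"dz":0.25,"wx":0,"wy":0,"wz":0,"claw":50}]}}

```text
clock: 40.1
tool_pos: [0.5823, -0.0325, -0.0029]
eef_rot: [-0.037, 0.999, -0.0, -0.0]
contact_force: [-1.0, -1.0, 1.1]
opening: 0.707
finger_force: 15.0
```

```bash
python3 -c "
from h import *
plan(.5833,-.0322,-.0015,94.1); print(get_state()['contact_force'])"
```

```text
t40.1 pos [ 0.5823 -0.0325 -0.0029] yaw 94.3 tilt 0.04 q1 0.38 q7 0.69 open 62.2 ff 15.0
wz 0.001 (0.2deg)  shift total [-0.013  0.003 -0.018]  n 1  per call [-0.013  0.003 -0.018]
[-1.00435828 -0.97434145  1.05020403]
```

Seated and within 1 mm. I'll release, lift and turn for the spool.

Emit:
{"op": "step_arm", "data": {"motion": [{"dx":0,"dy":0,"dz":0,"wx":0,"wy":0,"wz":0,"claw":70},{"dx":0,"dy":0,"dz":0,"wx":0,"wy":0,"wz":0,"claw":88},{"dx":0,"dy":0,"dz":0,"wx":0,"wy":0,"wz":0,"claw":88},{"dx":0,"dy":0,"dz":0,"wx":0,"wy":0,"wz":0,"claw":88},{"dx":0,"dy":0,"dz":0,"wx":0,"wy":0,"wz":0,"claw":88}]}}

```text
clock: 40.6
tool_pos: [0.5826, -0.0323, -0.0028]
eef_rot: [-0.037, 0.999, 0.0, 0.0]
contact_force: [0.3, 0.1, 0.0]
opening: 0.999
finger_force: 0.0
```

Emit:
{"op": "step_arm", "data": {"motion": [{"dx":0,"dy":0,"dz":-0.2,"wx":0,"wy":0,"wz":0,"claw":88},{"dx":0,"dy":0,"dz":-0.6,"wx":0,"wy":0,"wz":0,"claw":88},{"dx":0,"dy":0,"dz":-1,"wx":0,"wy":0,"wz":0,"claw":88},{"dx":0,"dy":0,"dz":-1,"wx":0,"wy":0,"wz":0,"claw":88}]}}

```text
clock: 41.0
tool_pos: [0.5856, -0.031, 0.0823]
eef_rot: [-0.037, 0.999, 0.001, 0.004]
contact_force: [0.4, 0.5, -0.0]
opening: 0.998
finger_force: 0.0
```

Emit:
{"op": "step_arm", "data": {"motion": [{"dx":0,"dy":0,"dz":-0.5,"wx":0,"wy":0,"wz":0,"claw":88},{"dx":0,"dy":0,"dz":-1,"wx":0,"wy":0,"wz":0,"claw":88},{"dx":0,"dy":0,"dz":-1,"wx":0,"wy":0,"wz":0,"claw":88},{"dx":0,"dy":0,"dz":-1,"wx":0,"wy":0,"wz":0,"claw":88}]}}

```text
clock: 41.4
tool_pos: [0.5828, -0.0325, 0.1581]
eef_rot: [-0.037, 0.999, -0.0, 0.001]
contact_force: [0.5, -0.2, -0.4]
opening: 1.002
finger_force: 0.0
```

```bash
python3 -c "
from h import *
plan(.4722,-.344,.15,4.1)
snap('wrist','w13'); D=load('w13');W=cloud(D)
m=mask(W,.53,.64,-.09,.02,.07,.085);n,l,st,_=cv2.connectedComponentsWithStats(m.astype(np.uint8)); i=1+st[1:,4].argmax(); P=W[l==i]; print(len(P),rect(P),P[:,2].mean())"
```

```text
t41.4 pos [ 0.5828 -0.0325  0.1581] yaw 94.3 tilt 0.10 q1 0.47 q7 0.89 open 88.2 ff 0.0
wz -0.499 (-89.8deg)  shift total [3.785 1.657 0.101]  n 4  per call [0.946 0.414 0.025]
3673 (array([582.9, -33.4]), array([62.6, 63. ]), 50.8) 0.07582205750172036
```

Emit:
{"op": "step_arm", "data": {"motion": [{"dx":0,"dy":0,"dz":0,"wx":0,"wy":0,"wz":0.25,"claw":88},{"dx":0,"dy":0,"dz":0,"wx":0,"wy":0,"wz":0.25,"claw":88},{"dx":0,"dy":0,"dz":0,"wx":0,"wy":0,"wz":0.25,"claw":88},{"dx":0,"dy":0,"dz":0,"wx":0,"wy":0,"wz":0.25,"claw":88},{"dx":0,"dy":0,"dz":0,"wx":0,"wy":0,"wz":0.25,"claw":88},{"dx":0,"dy":0,"dz":0,"wx":0,"wy":0,"wz":0.25,"claw":88}]}}

```text
clock: 42.05
tool_pos: [0.5814, -0.0327, 0.1558]
eef_rot: [0.349, 0.937, -0.001, -0.001]
contact_force: [0.6, -0.4, -0.7]
opening: 0.996
finger_force: 0.0
```

Emit:
{"op": "step_arm", "data": {"motion": [{"dx":0,"dy":0,"dz":0,"wx":0,"wy":0,"wz":0.251,"claw":88},{"dx":0,"dy":0,"dz":0,"wx":0,"wy":0,"wz":0.251,"claw":88},{"dx":0,"dy":0,"dz":0,"wx":0,"wy":0,"wz":0.251,"claw":88},{"dx":0,"dy":0,"dz":0,"wx":0,"wy":0,"wz":0.251,"claw":88},{"dx":0,"dy":0,"dz":0,"wx":0,"wy":0,"wz":0.251,"claw":88},{"dx":0,"dy":0,"dz":0,"wx":0,"wy":0,"wz":0.251,"claw":88}]}}

```text
clock: 42.65
tool_pos: [0.5817, -0.0325, 0.1562]
eef_rot: [0.682, 0.732, -0.001, -0.001]
contact_force: [0.1, -0.4, 0.2]
opening: 0.999
finger_force: 0.0
```

Emit:
{"op": "step_arm", "data": {"motion": [{"dx":-0.47,"dy":-0.2,"dz":0,"wx":0,"wy":0,"wz":0,"claw":88},{"dx":-0.95,"dy":-0.41,"dz":0,"wx":0,"wy":0,"wz":0,"claw":88},{"dx":-0.95,"dy":-0.41,"dz":0,"wx":0,"wy":0,"wz":0,"claw":88}]}}

```text
clock: 42.95
tool_pos: [0.5513, -0.1188, 0.1553]
eef_rot: [0.684, 0.73, -0.004, -0.0]
contact_force: [-0.5, -0.2, -0.9]
opening: 0.999
finger_force: 0.0
```

Emit:
{"op": "step_arm", "data": {"motion": [{"dx":-0.47,"dy":-0.2,"dz":0,"wx":0,"wy":0,"wz":0,"claw":88},{"dx":-0.95,"dy":-0.41,"dz":0,"wx":0,"wy":0,"wz":0,"claw":88},{"dx":-0.95,"dy":-0.41,"dz":0,"wx":0,"wy":0,"wz":0,"claw":88}]}}

```text
clock: 43.25
tool_pos: [0.5239, -0.1963, 0.1555]
eef_rot: [0.684, 0.729, -0.004, -0.001]
contact_force: [0.5, -0.3, 0.4]
opening: 0.998
finger_force: 0.0
```

Emit:
{"op": "step_arm", "data": {"motion": [{"dx":-0.47,"dy":-0.2,"dz":0,"wx":0,"wy":0,"wz":0,"claw":88},{"dx":-0.95,"dy":-0.41,"dz":0,"wx":0,"wy":0,"wz":0,"claw":88},{"dx":-0.95,"dy":-0.41,"dz":0,"wx":0,"wy":0,"wz":0,"claw":88}]}}

```text
clock: 43.55
tool_pos: [0.4966, -0.2739, 0.1556]
eef_rot: [0.684, 0.729, -0.003, -0.001]
contact_force: [0.2, 0.3, 0.3]
opening: 0.999
finger_force: 0.0
```

Emit:
{"op": "step_arm", "data": {"motion": [{"dx":-0.47,"dy":-0.2,"dz":0,"wx":0,"wy":0,"wz":0,"claw":88},{"dx":-0.94,"dy":-0.41,"dz":0,"wx":0,"wy":0,"wz":0,"claw":88},{"dx":-0.94,"dy":-0.41,"dz":0,"wx":0,"wy":0,"wz":0,"claw":88},{"dx":-0.94,"dy":-0.41,"dz":0,"wx":0,"wy":0,"wz":0,"claw":88},{"dx":-0.94,"dy":-0.41,"dz":0,"wx":0,"wy":0,"wz":0,"claw":88},{"dx":-0.94,"dy":-0.41,"dz":0,"wx":0,"wy":0,"wz":0,"claw":88}]}}

```text
clock: 44.15
tool_pos: [0.4743, -0.3422, 0.1572]
eef_rot: [0.68, 0.733, 0.0, -0.0]
contact_force: [-0.2, -0.0, 0.1]
opening: 0.996
finger_force: 0.0
```

```bash
python3 -c "
from h import *
plan(.4722,-.344,-.0187,4.1)"
```

```text
t44.1 pos [ 0.4743 -0.3422  0.1572] yaw 4.3 tilt 0.06 q1 0.86 q7 0.14 open 87.6 ff 0.0
wz 0.001 (0.2deg)  shift total [-0.021 -0.027  2.199]  n 3  per call [-0.007 -0.009  0.733]
```

Emit:
{"op": "step_arm", "data": {"motion": [{"dx":-0.02,"dy":-0.03,"dz":0.5,"wx":0,"wy":0,"wz":0.001,"claw":88},{"dx":-0.02,"dy":-0.03,"dz":1,"wx":0,"wy":0,"wz":0.001,"claw":88},{"dx":-0.02,"dy":-0.03,"dz":1,"wx":0,"wy":0,"wz":0.001,"claw":88},{"dx":-0.02,"dy":-0.03,"dz":1,"wx":0,"wy":0,"wz":0.001,"claw":88}]}}

```text
clock: 44.55
tool_pos: [0.4717, -0.3447, 0.0775]
eef_rot: [0.682, 0.732, 0.0, -0.0]
contact_force: [0.6, -0.5, -0.2]
opening: 1.0
finger_force: 0.0
```

Emit:
{"op": "step_arm", "data": {"motion": [{"dx":0,"dy":0,"dz":0.4,"wx":0,"wy":0,"wz":0,"claw":88},{"dx":0,"dy":0,"dz":0.8,"wx":0,"wy":0,"wz":0,"claw":88},{"dx":0,"dy":0,"dz":0.95,"wx":0,"wy":0,"wz":0,"claw":88},{"dx":0,"dy":0,"dz":0.95,"wx":0,"wy":0,"wz":0,"claw":88},{"dx":0,"dy":0,"dz":0.95,"wx":0,"wy":0,"wz":0,"claw":88}]}}

```text
clock: 45.05
tool_pos: [0.4725, -0.3463, 0.003]
eef_rot: [0.682, 0.731, 0.0, 0.001]
contact_force: [0.3, -0.5, -0.1]
opening: 0.998
finger_force: 0.0
```

```bash
python3 -c "
from h import *
plan(.4722,-.344,-.0187,4.1)"
```

```text
t45.0 pos [ 0.4725 -0.3463  0.003 ] yaw 3.9 tilt 0.16 q1 0.77 q7 -0.01 open 87.8 ff 0.0
wz -0.001 (-0.2deg)  shift total [ 0.029 -0.002  0.271]  n 1  per call [ 0.029 -0.002  0.271]
```

Emit:
{"op": "step_arm", "data": {"motion": [{"dx":0.025,"dy":0,"dz":0.15,"wx":0,"wy":0,"wz":0,"claw":88},{"dx":0.025,"dy":0,"dz":0.25,"wx":0,"wy":0,"wz":0,"claw":88},{"dx":0.025,"dy":0,"dz":0.25,"wx":0,"wy":0,"wz":0,"claw":88},{"dx":0.025,"dy":0,"dz":0.25,"wx":0,"wy":0,"wz":0,"claw":88}]}}

```text
clock: 45.45
tool_pos: [0.4708, -0.3439, -0.0189]
eef_rot: [0.682, 0.731, -0.0, -0.0]
contact_force: [-0.7, 0.1, -0.8]
opening: 1.0
finger_force: 0.0
```

Emit:
{"op": "step_arm", "data": {"motion": [{"dx":0,"dy":0,"dz":0,"wx":0,"wy":0,"wz":0,"claw":40},{"dx":0,"dy":0,"dz":0,"wx":0,"wy":0,"wz":0,"claw":40},{"dx":0,"dy":0,"dz":0,"wx":0,"wy":0,"wz":0,"claw":40},{"dx":0,"dy":0,"dz":0,"wx":0,"wy":0,"wz":0,"claw":40},{"dx":0,"dy":0,"dz":0,"wx":0,"wy":0,"wz":0,"claw":40},{"dx":0,"dy":0,"dz":0,"wx":0,"wy":0,"wz":0,"claw":40},{"dx":0,"dy":0,"dz":0,"wx":0,"wy":0,"wz":0,"claw":40}], "force": 12}}

```text
clock: 46.15
tool_pos: [0.4711, -0.344, -0.0187]
eef_rot: [0.682, 0.731, 0.0, 0.0]
contact_force: [-0.4, 0.2, 1.8]
opening: 0.587
finger_force: 12.0
```

```bash
python3 -c "
from h import *
plan(.5785,.0383,.15,4.1)"
```

```text
t46.1 pos [ 0.4711 -0.344  -0.0187] yaw 3.9 tilt 0.02 q1 0.75 q7 -0.04 open 51.6 ff 12.0
wz -0.001 (-0.2deg)  shift total [ 4.67   1.681 -2.108]  n 5  per call [ 0.934  0.336 -0.422]
```

Emit:
{"op": "step_arm", "data": {"motion": [{"dx":0,"dy":0,"dz":-0.3,"wx":0,"wy":0,"wz":0,"claw":40},{"dx":0,"dy":0,"dz":-0.7,"wx":0,"wy":0,"wz":0,"claw":40},{"dx":0,"dy":0,"dz":-1,"wx":0,"wy":0,"wz":0,"claw":40},{"dx":0,"dy":0,"dz":-1,"wx":0,"wy":0,"wz":0,"claw":40}]}}

```text
clock: 46.55
tool_pos: [0.473, -0.3449, 0.0641]
eef_rot: [0.683, 0.731, 0.001, 0.003]
contact_force: [0.9, -0.9, 0.1]
opening: 0.583
finger_force: 12.0
```

Emit:
{"op": "step_arm", "data": {"motion": [{"dx":0,"dy":0,"dz":-0.5,"wx":0,"wy":0,"wz":0,"claw":40},{"dx":0,"dy":0,"dz":-1,"wx":0,"wy":0,"wz":0,"claw":40},{"dx":0,"dy":0,"dz":-1,"wx":0,"wy":0,"wz":0,"claw":40},{"dx":0,"dy":0,"dz":-1,"wx":0,"wy":0,"wz":0,"claw":40}]}}

```text
clock: 46.95
tool_pos: [0.4707, -0.3442, 0.141]
eef_rot: [0.683, 0.731, -0.0, 0.0]
contact_force: [1.4, -0.2, -1.1]
opening: 0.586
finger_force: 12.0
```

Emit:
{"op": "step_arm", "data": {"motion": [{"dx":0.46,"dy":0.17,"dz":0,"wx":0,"wy":0,"wz":0,"claw":40},{"dx":0.93,"dy":0.34,"dz":0,"wx":0,"wy":0,"wz":0,"claw":40},{"dx":0.93,"dy":0.34,"dz":0,"wx":0,"wy":0,"wz":0,"claw":40}]}}

```text
clock: 47.25
tool_pos: [0.4944, -0.2602, 0.1398]
eef_rot: [0.679, 0.734, 0.002, -0.002]
contact_force: [0.2, 0.2, -0.2]
opening: 0.588
finger_force: 12.0
```

Emit:
{"op": "step_arm", "data": {"motion": [{"dx":0.46,"dy":0.17,"dz":0,"wx":0,"wy":0,"wz":0,"claw":40},{"dx":0.93,"dy":0.34,"dz":0,"wx":0,"wy":0,"wz":0,"claw":40},{"dx":0.93,"dy":0.34,"dz":0,"wx":0,"wy":0,"wz":0,"claw":40}]}}

```text
clock: 47.55
tool_pos: [0.5163, -0.1843, 0.14]
eef_rot: [0.679, 0.734, 0.002, -0.002]
contact_force: [0.4, 0.4, -0.3]
opening: 0.584
finger_force: 12.0
```

Emit:
{"op": "step_arm", "data": {"motion": [{"dx":0.46,"dy":0.17,"dz":0,"wx":0,"wy":0,"wz":0,"claw":40},{"dx":0.93,"dy":0.34,"dz":0,"wx":0,"wy":0,"wz":0,"claw":40},{"dx":0.93,"dy":0.34,"dz":0,"wx":0,"wy":0,"wz":0,"claw":40}]}}

```text
clock: 47.85
tool_pos: [0.5382, -0.1087, 0.1402]
eef_rot: [0.679, 0.734, 0.002, -0.002]
contact_force: [-0.1, 1.0, -0.0]
opening: 0.586
finger_force: 12.0
```

Emit:
{"op": "step_arm", "data": {"motion": [{"dx":0.46,"dy":0.17,"dz":0,"wx":0,"wy":0,"wz":0,"claw":40},{"dx":0.93,"dy":0.34,"dz":0,"wx":0,"wy":0,"wz":0,"claw":40},{"dx":0.93,"dy":0.34,"dz":0,"wx":0,"wy":0,"wz":0,"claw":40}]}}

```text
clock: 48.15
tool_pos: [0.5601, -0.0328, 0.1404]
eef_rot: [0.679, 0.734, 0.002, -0.002]
contact_force: [-0.3, 1.3, -0.8]
opening: 0.588
finger_force: 12.0
```

Emit:
{"op": "step_arm", "data": {"motion": [{"dx":0.46,"dy":0.16,"dz":0,"wx":0,"wy":0,"wz":0,"claw":40},{"dx":0.93,"dy":0.33,"dz":0,"wx":0,"wy":0,"wz":0,"claw":40},{"dx":0.93,"dy":0.33,"dz":0,"wx":0,"wy":0,"wz":0,"claw":40},{"dx":0.93,"dy":0.33,"dz":0,"wx":0,"wy":0,"wz":0,"claw":40},{"dx":0.93,"dy":0.33,"dz":0,"wx":0,"wy":0,"wz":0,"claw":40},{"dx":0.93,"dy":0.33,"dz":0,"wx":0,"wy":0,"wz":0,"claw":40}]}}

```text
clock: 48.75
tool_pos: [0.5798, 0.034, 0.1406]
eef_rot: [0.683, 0.73, -0.001, 0.0]
contact_force: [0.4, 0.7, 0.4]
opening: 0.587
finger_force: 12.0
```

```bash
python3 -c "
from h import *
plan(.5785,.0383,-.010,4.1)"
```

```text
t48.8 pos [0.5798 0.034  0.1406] yaw 3.8 tilt 0.13 q1 0.13 q7 -0.52 open 51.7 ff 12.0
wz -0.002 (-0.3deg)  shift total [ 0.055 -0.012  1.882]  n 2  per call [ 0.027 -0.006  0.941]
```

Emit:
{"op": "step_arm", "data": {"motion": [{"dx":0.03,"dy":-0.01,"dz":0.4,"wx":0,"wy":0,"wz":0,"claw":40},{"dx":0.03,"dy":-0.01,"dz":0.8,"wx":0,"wy":0,"wz":0,"claw":40},{"dx":0.03,"dy":-0.01,"dz":0.8,"wx":0,"wy":0,"wz":0,"claw":40},{"dx":0.03,"dy":-0.01,"dz":0.8,"wx":0,"wy":0,"wz":0,"claw":40},{"dx":0.03,"dy":-0.01,"dz":0.8,"wx":0,"wy":0,"wz":0,"claw":40}]}}

```text
clock: 49.25
tool_pos: [0.5805, 0.0386, 0.0787]
eef_rot: [0.683, 0.731, 0.001, 0.001]
contact_force: [0.2, -0.0, -0.1]
opening: 0.59
finger_force: 12.0
```

```bash
python3 -c "
from h import *
plan(.5785,.0383,-.010,4.1)"
```

```text
t49.2 pos [0.5805 0.0386 0.0787] yaw 3.9 tilt 0.14 q1 0.09 q7 -0.59 open 51.9 ff 12.0
wz -0.001 (-0.2deg)  shift total [-0.002 -0.025  1.108]  n 2  per call [-0.001 -0.013  0.554]
```

Emit:
{"op": "step_arm", "data": {"motion": [{"dx":0,"dy":-0.02,"dz":0.3,"wx":0,"wy":0,"wz":0,"claw":40},{"dx":0,"dy":-0.02,"dz":0.6,"wx":0,"wy":0,"wz":0,"claw":40},{"dx":0,"dy":-0.02,"dz":0.9,"wx":0,"wy":0,"wz":0,"claw":40},{"dx":0,"dy":-0.02,"dz":0.9,"wx":0,"wy":0,"wz":0,"claw":40},{"dx":0,"dy":-0.02,"dz":0.9,"wx":0,"wy":0,"wz":0,"claw":40}]}}

```text
clock: 49.75
tool_pos: [0.5787, 0.0388, 0.0065]
eef_rot: [0.683, 0.731, 0.001, 0.001]
contact_force: [-0.3, -0.9, -0.4]
opening: 0.583
finger_force: 12.0
```

```bash
python3 -c "
from h import *
plan(.5785,.0383,-.010,4.1)"
```

```text
t49.8 pos [0.5787 0.0388 0.0065] yaw 3.9 tilt 0.10 q1 0.04 q7 -0.65 open 51.3 ff 12.0
wz -0.001 (-0.2deg)  shift total [-0.006 -0.003  0.206]  n 1  per call [-0.006 -0.003  0.206]
```

Emit:
{"op": "step_arm", "data": {"motion": [{"dx":0,"dy":0,"dz":0.1,"wx":0,"wy":0,"wz":0,"claw":40},{"dx":0,"dy":0,"dz":0.19,"wx":0,"wy":0,"wz":0,"claw":40},{"dx":0,"dy":0,"dz":0.19,"wx":0,"wy":0,"wz":0,"claw":40},{"dx":0,"dy":0,"dz":0.19,"wx":0,"wy":0,"wz":0,"claw":40}]}}

```text
clock: 50.15
tool_pos: [0.5779, 0.0387, -0.0099]
eef_rot: [0.683, 0.731, 0.0, 0.0]
contact_force: [0.5, -0.2, 0.4]
opening: 0.59
finger_force: 12.0
```

Emit:
{"op": "step_arm", "data": {"motion": [{"dx":0,"dy":0,"dz":0,"wx":0,"wy":0,"wz":0,"claw":65},{"dx":0,"dy":0,"dz":0,"wx":0,"wy":0,"wz":0,"claw":80},{"dx":0,"dy":0,"dz":0,"wx":0,"wy":0,"wz":0,"claw":80},{"dx":0,"dy":0,"dz":0,"wx":0,"wy":0,"wz":0,"claw":80},{"dx":0,"dy":0,"dz":0,"wx":0,"wy":0,"wz":0,"claw":80}]}}

```text
clock: 50.65
tool_pos: [0.5779, 0.0387, -0.0099]
eef_rot: [0.683, 0.731, 0.0, 0.0]
contact_force: [0.3, 0.9, 0.2]
opening: 0.906
finger_force: 0.0
```

Emit:
{"op": "step_arm", "data": {"motion": [{"dx":0,"dy":0,"dz":-0.2,"wx":0,"wy":0,"wz":0,"claw":80},{"dx":0,"dy":0,"dz":-0.6,"wx":0,"wy":0,"wz":0,"claw":80},{"dx":0,"dy":0,"dz":-1,"wx":0,"wy":0,"wz":0,"claw":80},{"dx":0,"dy":0,"dz":-1,"wx":0,"wy":0,"wz":0,"claw":80}]}}

```text
clock: 51.05
tool_pos: [0.5807, 0.0394, 0.0738]
eef_rot: [0.683, 0.731, 0.003, 0.002]
contact_force: [0.8, 0.7, 0.8]
opening: 0.91
finger_force: 0.0
```

Emit:
{"op": "step_arm", "data": {"motion": [{"dx":0,"dy":0,"dz":-0.5,"wx":0,"wy":0,"wz":0,"claw":80},{"dx":0,"dy":0,"dz":-1,"wx":0,"wy":0,"wz":0,"claw":80},{"dx":0,"dy":0,"dz":-1,"wx":0,"wy":0,"wz":0,"claw":80},{"dx":0,"dy":0,"dz":-1,"wx":0,"wy":0,"wz":0,"claw":80},{"dx":0,"dy":0,"dz":-1,"wx":0,"wy":0,"wz":0,"claw":80}]}}

```text
clock: 51.55
tool_pos: [0.5767, 0.0381, 0.1486]
eef_rot: [0.683, 0.731, -0.001, -0.001]
contact_force: [0.5, 0.0, -0.4]
opening: 0.912
finger_force: 0.0
```

```bash
python3 -c "
from h import *
snap('wrist','w14'); snap('scene','s9'); D=load('w14');W=cloud(D)
for b in ((.53,.64,-.09,.02,.07,.085),(.53,.64,.0,.1,.027,.042)):
  m=mask(W,*b);n,l,st,_=cv2.connectedComponentsWithStats(m.astype(np.uint8)); i=1+st[1:,4].argmax(); P=W[l==i]; print(len(P),rect(P),P[:,2].mean())
D=load('s9');W=cloud(D);P=W[mask(W,.4,.57,.15,.3,.02,.035)];print('pack',len(P),rect(P))
cv2.imwrite('pics/c9.png',cv2.resize(D['p'][130:340,130:380,::-1],None,fx=2.5,fy=2.5))"
```

```text
2970 (array([582.8, -30.7]), array([63.3, 58.8]), 3.8) 0.07562139232520315
1925 (array([578.1,  38.8]), array([51.4, 52.3]), 23.1) 0.03513923942440249
pack 708 (array([485.8, 228. ]), array([95.1, 46.3]), 10.5)
```

View pics/c9.png

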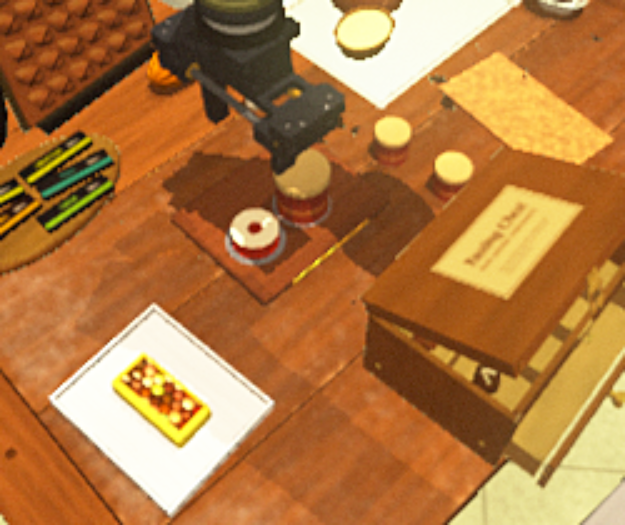

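The pack lies in the middle of the tray at (162,398). The spool (253,233) and tin (302,185) are back on their felt spots, and the gripper is clear above. I'm handing in.

```bash
python3 -c "
from h import *
print(workorder.finish_job())"
```

```text
the job is handed in; nothing more can be done
None
```

I handed the job in, but no verdict came back: by my own measurements the pack lies flat, picture side up and lengthwise within 2 mm of the tray's centre, and the tin and spool stand upright within about 2 mm of where they started.

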